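Empty a tray of used vials through the waste hopper

TASK

Take the blue vial tray out of the fraction-collector bay by its leaning handle, tip all six used vials into the steel waste hopper from close above its mouth, and put the empty tray back in its berth, slid fully home against the back stop. With all the vials in the hopper, press the red lever right down so that they run out into the yellow tub, then ease it back up slowly (never let it slam) until it is home. Leave everything else where it stands.

Things in the scene. Friction and masses are not known exactly. Their poses are not given: they have to be found in the camera images.
- bay: fraction-collector bay at the left, fixed, its open front (-x) facing the table's middle. Origin on the table; its x points to the back stop (about the robot's left), its y to the robot. Grey deck, top 20 mm above the table, y +-160 mm, x from -85 to 95 mm where an aluminium back stop stands, 70 mm high. Half y > 0: tray's berth; half y < 0: tube rack (y -132 to -28 mm, 122 mm high)
- berth (a point): where the tray's origin stands when the tray is fully home, its lip end against the back stop: on the deck, 20 mm above the table, at x = 20, y = 80 mm in the bay's frame; axes as the bay's. Two guide strips 10 mm high flank the berth, 65 mm either side, from 80 mm before to 70 mm beyond this point
- hood_edge (a point): middle of the front edge of the bay's clear hood, 36 mm before the bay's origin (-x). The hood's underside is 202 mm above the table, 320 mm wide, from this edge back to a beam on two posts at the rear corners (x = 118, y = +-150 mm in the bay's frame); the space beneath is open in front and at the sides
- tray: blue tray 150 mm long (x), 110 wide, 36 high, 4 mm walls, 0.2 to 0.3 kg empty. Origin: centre of its underside. The +x end has no wall but a 35 degree floor ramp from x = 41 mm up to the lip: vials stay in up to about 25 degrees nose down and leave by about 70, some after a shake. A handle plate leans out from the -x end, away from the bay. It starts in its berth, 8 to 25 mm short of home
- tray_grip (a point): middle of the tray's handle plate, to take it by: 92.5 mm behind (-x) and 57.9 mm above the tray's origin; axes as the tray's. The plate is 10 mm thick, 56 mm wide (y) and 60 mm long, leaning 35 degrees from vertical towards -x: its long direction is (-0.574, 0, 0.819), its faces look along (0.819, 0, 0.574); 26 mm of it lie beyond this point
- tray_lip (a point): middle of the tray's pouring lip, 75 mm ahead of and 28 mm above the tray's origin; axes as the tray's
- vial1: used amber glass vial with an aluminium crimp cap, a cylinder 23 mm in diameter and 46 mm long, 20 g, slippery, rolls easily; origin at its middle, its own y axis along its length. Six alike start lying in the tray
- vial2: used amber glass vial with an aluminium crimp cap, a cylinder 23 mm in diameter and 46 mm long, 20 g, slippery, rolls easily; origin at its middle, its own y axis along its length. Six alike start lying in the tray
- vial3: used amber glass vial with an aluminium crimp cap, a cylinder 23 mm in diameter and 46 mm long, 20 g, slippery, rolls easily; origin at its middle, its own y axis along its length. Six alike start lying in the tray
- vial4: used amber glass vial with an aluminium crimp cap, a cylinder 23 mm in diameter and 46 mm long, 20 g, slippery, rolls easily; origin at its middle, its own y axis along its length. Six alike start lying in the tray
- vial5: used amber glass vial with an aluminium crimp cap, a cylinder 23 mm in diameter and 46 mm long, 20 g, slippery, rolls easily; origin at its middle, its own y axis along its length. Six alike start lying in the tray
- vial6: used amber glass vial with an aluminium crimp cap, a cylinder 23 mm in diameter and 46 mm long, 20 g, slippery, rolls easily; origin at its middle, its own y axis along its length. Six alike start lying in the tray
- station: vial waste hopper of sheet steel, fixed. Origin on the table under its centre; x points away from the robot, y left. The floor slopes down 25 degrees towards +y, from 142 mm high at the -y wall to a chute lip 55 mm high at y = 105 mm, above the tub. At y = 83 mm a flap fixed on the lever's shaft shuts the lower end
- mouth (a point): centre of the hopper's open mouth, 175 mm above the station's origin: 150 mm (x) by 160 mm (y) inside, walls 4 mm; axes as the station's
- dump_lever (a joint): lever and flap in one, on a shaft along the station's x at y = 83, z = 142 mm. 0 = shut, the 110 mm arm (at x = -115 mm) pointing to -y and 15 degrees up. Pressing its grip down opens the flap, to a stop at 0.95 rad. A spring returns it: 0.18 N m at 0, 1.04 N m at the stop (2 to 10 N at the grip), lightly damped: let go when open it slams shut
- lever_grip (a point): middle of the lever's red grip, a bar 16 mm in diameter, 75 mm long, along the station's x and clear of its front wall by 34 mm: at lever 0 it is at x = -157, y = -23, z = 170 mm in the station's frame, and swings down round the shaft to y = -1, z = 73 mm at the stop
- tub: yellow waste tub under the chute, fixed to the hopper at y = 166 mm: 180 mm (x) by 145 mm (y), 50 mm high, walls 4 mm. Origin at the centre of its underside, axes as the station's
- solvent: bystander: amber solvent bottle 72 mm in diameter, 170 mm high; origin at its underside
- wash: bystander: white bottle with red cap, 66 mm in diameter, 160 mm high; origin at its underside
- beaker: bystander: glass beaker 72 mm in diameter, 90 mm high; origin at its underside
- jar: bystander: glass jar with white lid, 60 mm in diameter, 75 mm high; origin at its underside
- spanner: bystander: steel spanner 150 mm long lying on the table; origin at its underside
- tipbox: bystander: blue pipette-tip box 120 x 85 x 66 mm; origin at its underside

How it is judged (in metres and radians):
On the way, in this order (a step that is already met when the one before it is completed fails the run):
1. all six vials lie in the hopper, flap shut (x of vial1 in the frame of station between -0.078 and 0.078 m and y of vial1 in the frame of station between -0.085 and 0.088 m and z of vial1 in the frame of station between 0.06 and 0.172 m and x of vial2 in the frame of station between -0.078 and 0.078 m and y of vial2 in the frame of station between -0.085 and 0.088 m and z of vial2 in the frame of station between 0.06 and 0.172 m and x of vial3 in the frame of station between -0.078 and 0.078 m and y of vial3 in the frame of station between -0.085 and 0.088 m and z of vial3 in the frame of station between 0.06 and 0.172 m and x of vial4 in the frame of station between -0.078 and 0.078 m and y of vial4 in the frame of station between -0.085 and 0.088 m and z of vial4 in the frame of station between 0.06 and 0.172 m and x of vial5 in the frame of station between -0.078 and 0.078 m and y of vial5 in the frame of station between -0.085 and 0.088 m and z of vial5 in the frame of station between 0.06 and 0.172 m and x of vial6 in the frame of station between -0.078 and 0.078 m and y of vial6 in the frame of station between -0.085 and 0.088 m and z of vial6 in the frame of station between 0.06 and 0.172 m and value of joint dump_lever below 0.08 rad), for 0.2 s.
2. the lever is pressed down to its stop (value of joint dump_lever above 0.85 rad), for 0.2 s.
At the end, for the whole second after the job is handed in: All six vials lie at rest inside the yellow tub; the lever is back up (within 0.05 rad of home); the tray stands level at rest in its berth, its lip end within 6 mm of the back stop, within 12 mm of the berth's centre line and straight to 0.08 rad (x of vial1 in the frame of tub between -0.088 and 0.088 m and y of vial1 in the frame of tub between -0.071 and 0.071 m and z of vial1 in the frame of tub between 0 and 0.05 m and linear speed of each of vial1, vial2, vial3, vial4, vial5, vial6 below 0.05 m/s and x of vial2 in the frame of tub between -0.088 and 0.088 m and y of vial2 in the frame of tub between -0.071 and 0.071 m and z of vial2 in the frame of tub between 0 and 0.05 m and x of vial3 in the frame of tub between -0.088 and 0.088 m and y of vial3 in the frame of tub between -0.071 and 0.071 m and z of vial3 in the frame of tub between 0 and 0.05 m and x of vial4 in the frame of tub between -0.088 and 0.088 m and y of vial4 in the frame of tub between -0.071 and 0.071 m and z of vial4 in the frame of tub between 0 and 0.05 m and x of vial5 in the frame of tub between -0.088 and 0.088 m and y of vial5 in the frame of tub between -0.071 and 0.071 m and z of vial5 in the frame of tub between 0 and 0.05 m and x of vial6 in the frame of tub between -0.088 and 0.088 m and y of vial6 in the frame of tub between -0.071 and 0.071 m and z of vial6 in the frame of tub between 0 and 0.05 m and x of tray in the frame of bay between 0.014 and 0.03 m and y of tray in the frame of bay between 0.068 and 0.092 m and z of tray in the frame of bay between 0.015 and 0.026 m and angle between tray's own z axis and vertical below 0.06 rad and angle between the x axis of tray and the x axis of bay, either way round below 0.08 rad and linear speed of tray below 0.03 m/s and value of joint dump_lever below 0.05 rad); the robot touches nothing.
It fails at once if the lever springs back faster than 2 rad/s (velocity of joint dump_lever below -2 rad/s).
It fails at once if a vial falls from a height (faster than 2.2 m/s) (linear speed of any of vial1, vial2, vial3, vial4, vial5, vial6 above 2.2 m/s).
It fails at once if a bystander is moved by more than 30 mm (distance of any of solvent, wash, beaker, jar, spanner, tipbox from where it was at the start of the episode above 0.03 m).
It also fails if it takes over 72 s, if anything falls off the work surface, if the arm or the gripper's body presses on something with over 40 N, if the wrist force passes 120 N, or if a joint passes its speed limit or range.

ROBOT

A 6-joint arm with a two-finger parallel gripper is mounted at the origin on the work surface. World frame = base frame: x ahead of the robot, y to its left, z up, the work surface at z = 0. Lengths are in m, angles in degrees, forces in N, time in s.
With the tool pointing down it reaches from about 0.3 to 0.75 m from the base axis. Payload 8.5 kg.
Tool frame: the origin (TCP) lies on the centre line of the jaws, within the pads' length; the fingertips stand 14 mm ahead of it and the grasp point (between the pads) lies 5 mm behind it; z points along the fingers, x is the direction in which the jaws open and shut, and the axes are right-handed (so a half turn about z gives the same grasp; the last joint's range is limited). The gripper opens to 85 mm and grips with 20 to 120 N. Pads are 22 mm wide; open, the fingers measure 114 mm over their backs; the gripper's body (76 mm by 85 mm) begins 54 mm behind the grasp point. The pads swing forward as they close: fully open they stand 13 mm farther back than shut.
Start: joints at [56.133, 21.807, 74.336, -0, 83.858, -12.336], TCP at [0.202, 0.512, 0.245] pointing down, gripper open.
Joint ranges: [-178.18, 178.18], [-50.72, 133.34], [12.68, 142.11], [-81.47, 261.47], [9.98, 163.14], [-165.26, 165.26]. Speed limits (degrees/s): [136.94, 136.94, 180, 180, 180, 180].

INTERFACE

Orientations are given as a 3x3 rotation matrix whose columns are the frame's x, y, z axes.
In Python, from rig import * gives the robot as it stands.
- The arm moves only by the shell command python3 -m crank 'ROWS' [FORCE]. ROWS is JSON, one flat list of numbers, 7 for each row, row after row: the turn, a rotation vector about the world's x, y, z in rad, then the shift along the world's x, y, z in m, then the opening in per cent of the stroke, from 0 (shut) to 100 (fully open). A call has 1 to 20 rows; each row shifts and turns the commanded pose from where the row before left it; what a row does not reach is not made up. A row lasts 1/10 s, in which the tool goes at most 50 mm and 8.59 degrees, less where a joint would pass 70% of its speed; a pose out of reach is approached as far as the arm can. A call is refused whole if a number of a shift passes 0.05 or a number of a turn 0.15, either way. A call with a gripper value outside its range is refused whole. The fingers move at their own pace and stop on an object; FORCE is the grip in N (left out, the last holds). Time passes only in rows, so rows that do not move let the fingers close. It gives the time, the measured TCP pose, the force and the opening at its end, in the units of the state.
- observe(): the state, without advancing time (a new reading comes with each control period).
- get_image(name): name is "side" or "top"; returns a dict with "frame" (480x640x3 uint8, red, green, blue), "fov_y" (degrees; the focal length in pixels is half the picture's height over the tangent of half this angle, whatever the lens; pixels are square), "cx", "cy" (the principal point, pixels), "world_to_cam" (4x4, takes a point from world to camera coordinates). Camera axes: x right, y up, looking along -z (the intrinsics and any distortion apply to the point x, -y, -z); pixel columns grow to the right and rows downward; lengths in m; the calibration is good to about 2 mm. A picture is of the moment at which its call begins. There is no depth.
- close_job(): hands the job in, once; it reports no verdict.
The state is a dict: "time_s": time; "q": joint angles; "qvel": joint speeds; "joint_efforts": joint torques, N m; "position": TCP position; "tool_rot": TCP orientation; "ft_force": force on the tool from outside, world axes, zero at the start; "wrist_torque": the same for the moment, N m; "grip_width": finger opening in m.
Only numpy, scipy, OpenCV 4.12 (cv2) and the standard library are available. Lean on these libraries where they do the work, as an engineer would, in place of code of your own. Each camera call takes 0.05 s, during which the arm holds its last target. There are 200 camera calls.

## Working session

There is one attempt and no reset: what is moved stays moved. The work goes in short steps, Python scripts to look and compute and a shell command to move; the robot and the scene stay as the last step left them, time stands still between calls to the robot, and variables do not carry over. Pictures are saved under pics/ and viewed, about 8 in all and at most 12, crops included, and the job is handed in when it is done.

```bash
ls; mkdir -p pics; python3 - <<'E'
from rig import *
import cv2,numpy as np
for n in("top","side"):
    d=get_image(n); cv2.imwrite(f"pics/{n}0.png",d["frame"][:,:,::-1])
    print(n,[k for k in d],d["fov_y"],d["cx"],d["cy"],np.round(d["world_to_cam"],4).tolist(),{k:v for k,v in d.items() if k not in("frame","world_to_cam")})
print(observe())
E
```

```text
pics
top ['frame', 'fov_y', 'cx', 'cy', 'world_to_cam'] 54.28124686679303 318.3085471895361 237.86146517897444 [[-0.0029, -0.9999, -0.0114, -0.0489], [0.9915, -0.0044, 0.1303, -0.5401], [-0.1303, -0.0109, 0.9914, -1.1631], [0.0, 0.0, 0.0, 1.0]] {'fov_y': 54.28124686679303, 'cx': 318.3085471895361, 'cy': 237.86146517897444}
side ['frame', 'fov_y', 'cx', 'cy', 'world_to_cam'] 45.91403103951185 315.1915794189268 248.48083278793456 [[0.8057, -0.5921, 0.0152, -0.4471], [0.3993, 0.562, 0.7243, -0.2937], [-0.4374, -0.5776, 0.6893, -1.5123], [0.0, 0.0, 0.0, 1.0]] {'fov_y': 45.91403103951185, 'cx': 315.1915794189268, 'cy': 248.48083278793456}
{'time_s': 0.1, 'q': array([ 5.61331497e+01,  2.18386386e+01,  7.43810824e+01,  6.88716608e-04,
        8.38577442e+01, -1.23360225e+01]), 'qvel': array([ 0.11018839, -0.12376391, -0.18374065,  0.01189938,  0.0650795 ,
       -0.08414176]), 'joint_efforts': array([ 3.97637312e-03, -4.49228132e+01, -2.31657475e+01, -2.23545917e-04,
        3.66209388e-03,  2.40273584e-05]), 'position': array([0.2017093 , 0.5114071 , 0.24475541]), 'tool_rot': array([[ 3.67002482e-01,  9.30219649e-01, -7.63357735e-04],
       [ 9.30219028e-01, -3.67003153e-01, -1.11597065e-03],
       [-1.31825253e-03, -3.00525891e-04, -9.99999086e-01]]), 'ft_force': array([-0.25704195, -0.17256911, -0.33081909]), 'wrist_torque': array([-0.05926648,  0.05074591,  0.01274891]), 'grip_width': 0.08535409785193533}
```

View pics/top0.png

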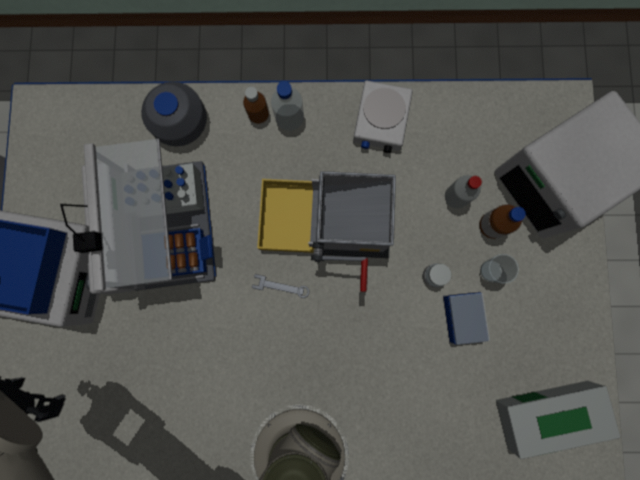

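View pics/side0.png

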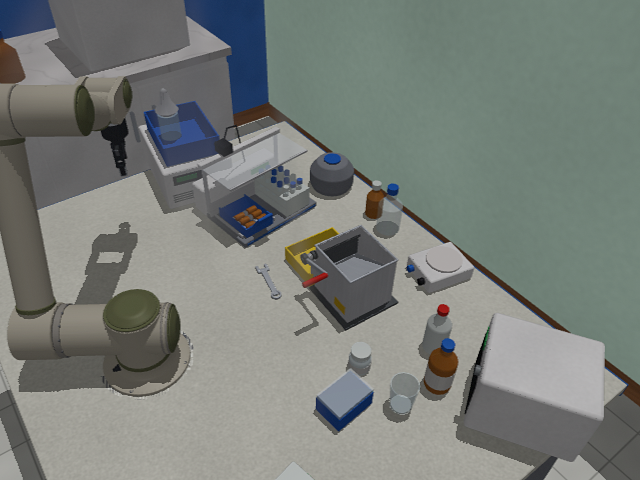

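Top view: image up is world +x and left is world +y. The bay is at px (85-215, 140-290), with the tray and handle at (170-212, 228-275). The tub is at (285,215), the hopper at (357,210), and the lever grip at (364,275). I'll enlarge to get corners.

```bash
cat > h.py <<'E'
import numpy as np,cv2
from rig import *
def cam(n):
    d=get_image(n); return d
def ray(d,u,v):
    f=240/np.tan(np.radians(d["fov_y"]/2)); M=np.array(d["world_to_cam"]); R=M[:3,:3]
    return -R.T@M[:3,3], R.T@np.array([(u-d["cx"])/f,-(v-d["cy"])/f,-1.])
def pl(d,u,v,z):
    o,r=ray(d,u,v); return o+r*(z-o[2])/r[2]
def proj(d,p):
    f=240/np.tan(np.radians(d["fov_y"]/2)); M=np.array(d["world_to_cam"]); c=M[:3,:3]@np.asarray(p)+M[:3,3]
    return d["cx"]-f*c[0]/c[2], d["cy"]+f*c[1]/c[2]
def crop(d,x0,y0,x1,y1,s,name,gain=1.6):
    im=cv2.resize(d["frame"][y0:y1,x0:x1,::-1],None,fx=s,fy=s,interpolation=cv2.INTER_CUBIC)
    cv2.imwrite("pics/"+name,cv2.convertScaleAbs(im,alpha=gain))
E
python3 - <<'E'
from h import *
d=cam("top"); e=cam("side")
a=cv2.resize(d["frame"][130:310,75:225,::-1],None,fx=3.3,fy=3.3,interpolation=cv2.INTER_CUBIC)
b=cv2.resize(d["frame"][130:310,250:405,::-1],None,fx=2,fy=3.3,interpolation=cv2.INTER_CUBIC)
im=cv2.convertScaleAbs(np.hstack([a,b]),alpha=1.8); print(im.shape); cv2.imwrite("pics/top1.png",im)
crop(e,195,120,405,330,2.8,"side1.png",1.6)
E
```

```text
(594, 805, 3)
```

View pics/top1.png

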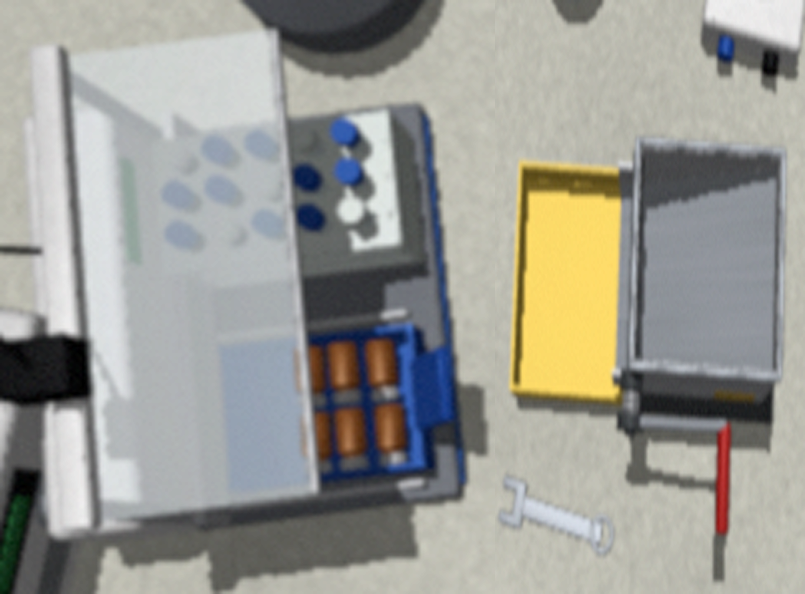

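View pics/side1.png

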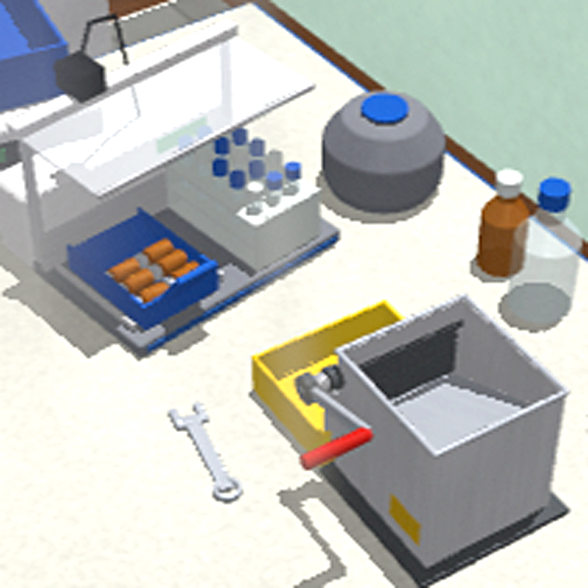

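```bash
cat > m.py <<'E'
from h import *
d=cam("top"); e=cam("side")
A=lambda X,Y,z:pl(d,75+X/3.3,130+Y/3.3,z)
B=lambda X,Y,z:pl(d,250+(X-495)/2,130+Y/3.3,z)
S=lambda X,Y,z:pl(e,195+X/2.8,120+Y/2.8,z)
def show(n,P):
    print(n,np.round(P,4).tolist(),"sides",np.round([np.linalg.norm(P[i]-P[i-1]) for i in range(len(P))],4))
r=[B(*p,.175) for p in((637,137),(785,150),(777,380),(631,372))]
show("rim top",r); print(np.mean(r,0))
r2=[S(*p,.175) for p in((463,296),(567,393),(435,453),(338,350))]
show("rim side",r2); print(np.mean(r2,0))
for n,P in(("deck",[A(427,105,.02),A(463,492,.02)]),("deckS",[S(338,237,.02),S(145,352,.02)]),("hood",[A(278,30,.204),A(317,492,.204)]),("hoodS",[S(315,88,.204),S(97,193,.204)]),
 ("traytop",[A(413,325,.056),A(432,468,.056)]),("traytopS",[S(217,270,.056),S(143,318,.056)])):
    show(n,P); print(" mid",np.round(np.mean(P,0),4),"dir",np.degrees(np.arctan2(*(P[1]-P[0])[[1,0]])))
# red grip
for c,n in((d,"top"),(e,"side")):
    f=c["frame"].astype(int); m=((f[...,0]>90)&(f[...,1]<50)&(f[...,2]<60)).astype(np.uint8)
    k,l,s,ce=cv2.connectedComponentsWithStats(m)
    for i in range(1,k):
        if s[i,4]>40: print(n,s[i],ce[i],pl(c,*ce[i],.170))
E
python3 m.py
```

```text
rim top [[0.6755, -0.059, 0.175], [0.6652, -0.2287, 0.175], [0.5043, -0.2159, 0.175], [0.5105, -0.0517, 0.175]] sides [0.1651 0.17   0.1614 0.1643]
[ 0.58886068 -0.13883394  0.175     ]
rim side [[0.67, -0.061, 0.175], [0.6613, -0.2305, 0.175], [0.506, -0.2179, 0.175], [0.5154, -0.0517, 0.175]] sides [0.1549 0.1697 0.1558 0.1665]
[ 0.58816416 -0.14026836  0.175     ]
deck [[0.747, 0.2513, 0.02], [0.4363, 0.2142, 0.02]] sides [0.3129 0.3129]
 mid [0.5916 0.2327 0.02  ] dir -173.19484577644218
deckS [[0.736, 0.244, 0.02], [0.4339, 0.2043, 0.02]] sides [0.3047 0.3047]
 mid [0.585  0.2241 0.02  ] dir -172.51260150229635
hood [[0.7452, 0.3072, 0.204], [0.4286, 0.2683, 0.204]] sides [0.319 0.319]
 mid [0.5869 0.2877 0.204 ] dir -172.97894737964836
hoodS [[0.742, 0.3028, 0.204], [0.431, 0.275, 0.204]] sides [0.3123 0.3123]
 mid [0.5865 0.2889 0.204 ] dir -174.89086818895734
traytop [[0.5624, 0.2476, 0.056], [0.4529, 0.2299, 0.056]] sides [0.1109 0.1109]
 mid [0.5077 0.2387 0.056 ] dir -170.81237468118195
traytopS [[0.5575, 0.2413, 0.056], [0.4434, 0.2195, 0.056]] sides [0.1162 0.1162]
 mid [0.5004 0.2304 0.056 ] dir -169.16221373735476
top [470 176  11  11  98] [475.05102041 181.13265306] [ 0.65202158 -0.4126774   0.17      ]
top [362 259   4  31  70] [363.74285714 272.5       ] [ 0.44336813 -0.15409765  0.17      ]
side [309 273  19  12  92] [317.85869565 277.79347826] [ 0.44798249 -0.15305732  0.17      ]
side [438 304  11   9  74] [443.08108108 308.36486486] [ 0.64257225 -0.42233536  0.17      ]
```

```bash
python3 - <<'E'
from h import *
d=cam("top"); e=cam("side")
p=observe()["position"]
for z in(0,-.014): print("tcp",proj(d,p+[0,0,z]),proj(e,p+[0,0,z]))
def tri(X,Y,P,Q,b=0):
    t=(75+(X+.5)/3.3-.5,130+(Y+.5)/3.3-.5) if not b else (250+(X-495+.5)/2-.5,130+(Y+.5)/3.3-.5)
    s=(195+(P+.5)/2.8-.5,120+(Q+.5)/2.8-.5)
    o1,r1=ray(d,*t);o2,r2=ray(e,*s); r1/=np.linalg.norm(r1); r2/=np.linalg.norm(r2)
    k=np.linalg.lstsq(np.c_[r1,-r2],o2-o1,rcond=None)[0]; a=o1+k[0]*r1;c=o2+k[1]*r2
    return np.round((a+c)/2,4),round(np.linalg.norm(a-c),4)
for n,q in(("deckfar",(427,105,338,237)),("decknear",(463,492,145,352)),("hoodfar",(278,30,315,88)),("hoodnear",(317,492,97,193)),("trayfar",(413,325,217,270)),("traynear",(432,468,143,318)),
 ("rim TL",(637,137,463,296,1)),("TR",(785,150,567,393,1)),("BR",(777,380,435,453,1)),("BL",(631,372,338,350,1))):print(n,*tri(*q))
a=cv2.convertScaleAbs(cv2.resize(d["frame"][220:300,150:225,::-1],None,fx=7,fy=7,interpolation=cv2.INTER_CUBIC),alpha=1.8)
b=cv2.convertScaleAbs(cv2.resize(e["frame"][185:265,205:285,::-1],None,fx=7,fy=7,interpolation=cv2.INTER_CUBIC),alpha=1.8)
b=cv2.resize(b,(280*1,560)) if 0 else b[:, :275*1+0] if 0 else b
im=np.vstack([np.hstack([a,])]); cv2.imwrite("pics/t2.png",im); cv2.imwrite("pics/s2.png",b)
f=d["frame"]; 
E
```

```text
tcp (np.float64(41.001964273194915), np.float64(390.4866448132067)) (np.float64(123.72120930678003), np.float64(165.81126578903513))
tcp (np.float64(45.064646605450946), np.float64(389.17756978072975)) (np.float64(124.71566441850476), np.float64(169.5789843052127))
deckfar [0.7488 0.2572 0.0072] 0.0068
decknear [0.4385 0.2171 0.0091] 0.002
hoodfar [0.7469 0.3101 0.1995] 0.0016
hoodnear [0.4279 0.2675 0.2112] 0.0028
trayfar [0.5637 0.2514 0.0474] 0.0022
traynear [0.4531 0.2358 0.0402] 0.0039
rim TL [ 0.6751 -0.0573  0.1717] 0.0047
TR [ 0.6652 -0.2277  0.1724] 0.0033
BR [ 0.5058 -0.2158  0.1743] 0.0014
BL [ 0.5122 -0.0519  0.1779] 0.003
```

View pics/s2.png

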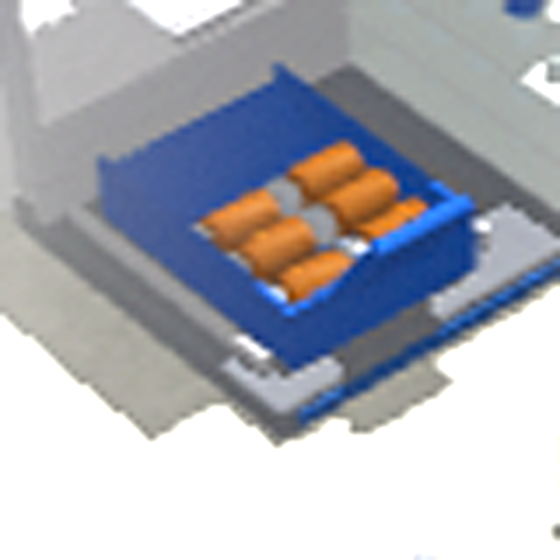

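View pics/t2.png

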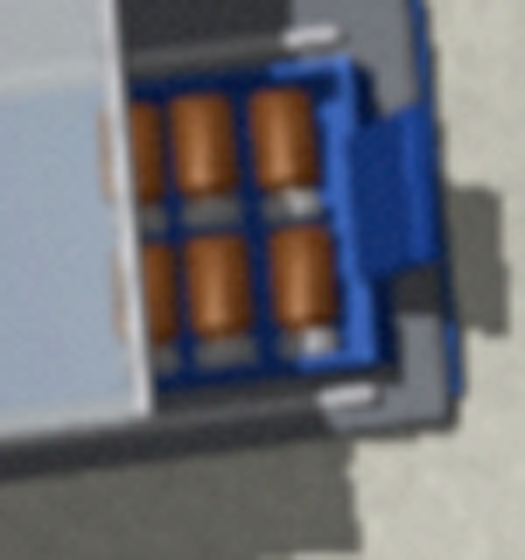

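```bash
python3 - <<'E'
from h import *
d=cam("top"); e=cam("side")
T=lambda X,Y,z:pl(d,150+(X+.5)/7-.5,220+(Y+.5)/7-.5,z)
S=lambda X,Y,z:pl(e,205+(X+.5)/7-.5,185+(Y+.5)/7-.5,z)
r=lambda *a:[np.round(x,4).tolist() for x in a]
print("rim",*r(T(357,57,.056),S(430,183,.056)),*r(T(380,362,.056),S(290,312,.056)))
print("rim mid",*r((T(357,57,.056)+T(380,362,.056))/2,(S(430,183,.056)+S(290,312,.056))/2))
print("bottom near rear",r(S(293,370,.02)))
print("deck near",*r(T(450,425,.02),S(283,412,.02)))
# lip end corners side view: wall tops at front end (z .056)
print("front wall tops",*r(S(100,160,.056),S(278,67,.056)))
# handle top edge: z at grip+26mm: .02+.0579+.0213=.099
print("handle top",*r(T(428,105,.099),T(440,265,.099),S(370,250,.099),S(472,203,.099)))
# guides ends z=.03 ; top: (338,33),(375,393)
print("guides",*r(T(338,33,.03),T(376,392,.03),S(488,225,.03),S(268,350,.03)))
E
```

```text
rim [0.5644, 0.2466, 0.056] [0.5559, 0.2782, 0.056] [0.4543, 0.235, 0.056] [0.4542, 0.2377, 0.056]
rim mid [0.5093, 0.2408, 0.056] [0.5051, 0.2579, 0.056]
bottom near rear [[0.4534, 0.2384, 0.02]]
deck near [0.4333, 0.2178, 0.02] [0.4348, 0.2167, 0.02]
front wall tops [0.4372, 0.383, 0.056] [0.5432, 0.3956, 0.056]
handle top [0.5408, 0.2099, 0.099] [0.485, 0.2042, 0.099] [0.4823, 0.2096, 0.099] [0.5374, 0.2107, 0.099]
guides [0.5774, 0.2608, 0.03] [0.4449, 0.2428, 0.03] [0.5775, 0.2628, 0.03] [0.446, 0.247, 0.03]
```

Both views agree to about 2 mm:
- **Bay:** yaw about 97°.
- **Tray:** origin at (0.500, 0.315), about 17 mm short of home. The handle top edge matches the prediction.
- **Station:** (0.5885, -0.139), yaw about -3.4°.

Next is the approach: round the hood corner, then tilt to the handle's lean.

```bash
python3 -m crank '[0,0,0.0622,0.016,-0.0428,0,80, 0,0,0.0622,0.016,-0.0428,0,80, 0,0,0.0622,0.016,-0.0428,0,80, 0,0,0.0622,0.016,-0.0428,0,80, 0,0,0.0622,0.016,-0.0428,0,80, 0,0,0.0622,0.016,-0.0428,0,80, 0,0,0.0622,0.016,-0.0428,0,80, 0,0,0.0622,0.016,-0.0428,0,80, 0.1,0.0123,0,0.031,0,-0.0148,80, 0.1,0.0123,0,0.031,0,-0.0148,80, 0.1,0.0123,0,0.031,0,-0.0148,80, 0.1,0.0123,0,0.031,0,-0.0148,80, 0.1,0.0123,0,0.031,0,-0.0148,80, 0.1,0.0123,0,0.031,0,-0.0148,80, 0,0,0,0,0,0,80, 0,0,0,0,0,0,80]' 60
cat >> h.py <<'E'
from scipy.spatial.transform import Rotation as Ro
def err(p,heading,pitch):
    """shift and turn to bring TCP to p with tool matching a tray of given heading (deg), nose-down pitch (deg)"""
    s=observe(); h=np.radians(heading); P=np.radians(pitch)
    f=np.array([np.cos(h),np.sin(h),0]); u=np.array([0,0,1.]); xt=np.cos(P)*f-np.sin(P)*u; zt=np.sin(P)*f+np.cos(P)*u
    z=.574*xt-.819*zt; x=.819*xt+.574*zt; R=np.c_[x,np.cross(z,x),z]
    print("t",s["time_s"],"q",np.round(s["q"],1),"pos",np.round(s["position"],4),"F",np.round(s["ft_force"],1),"w",round(s["grip_width"],4))
    print("turn",np.round(Ro.from_matrix(R@s["tool_rot"].T).as_rotvec(),4),"shift",np.round(np.array(p)-s["position"],4))
E
python3 -c "
from h import *
err([.5177,.169,.156],97,0)"
```

```text
time_s: 2.1
position: [0.5158, 0.1688, 0.1559]
tool_rot: [[-0.098, 0.993, -0.07], [0.817, 0.121, 0.564], [0.568, -0.002, -0.823]]
ft_force: [-0.8, -0.2, 0.5]
grip_width: 0.0685
t 2.1 q [  -9.3   28.    88.4   34.    77.2 -118. ] pos [0.5158 0.1688 0.1559] F [-0.8 -0.2  0.5] w 0.0685
turn [ 0.0074 -0.0012  0.0008] shift [0.0019 0.0002 0.0001]
```

```bash
python3 -m crank '[0.0074,-0.0012,0,0,0.0115,-0.0164,80, 0,0,0,-0.001,0.0115,-0.0164,80, 0,0,0,-0.001,0.0115,-0.0164,80, 0,0,0,-0.0015,0.0115,-0.0164,80, 0,0,0,-0.0015,0.0115,-0.0165,80, 0,0,0,0,0,0,80, 0,0,0,0,0,0,80]'
python3 - <<'E'
from h import *
err([.5107,.2262,.0738],97,0)
d=cam("top");e=cam("side")
a=cv2.resize(d["frame"][200:300,140:240,::-1],None,fx=4,fy=4);b=cv2.resize(e["frame"][170:270,200:300,::-1],None,fx=4,fy=4)
cv2.imwrite("pics/g1.png",cv2.convertScaleAbs(np.hstack([a,b]),alpha=1.7))
E
```

```text
time_s: 2.8
position: [0.5105, 0.227, 0.0757]
tool_rot: [[-0.103, 0.992, -0.068], [0.813, 0.123, 0.57], [0.574, 0.003, -0.819]]
ft_force: [0.9, 0.2, -0.1]
grip_width: 0.0682
t 2.8 q [  -3.2   34.8   92.9   38.5   65.1 -121. ] pos [0.5105 0.227  0.0757] F [ 0.9  0.2 -0.1] w 0.0682
turn [-0.0001  0.0032 -0.0011] shift [ 0.0002 -0.0008 -0.0019]
```

View pics/g1.png

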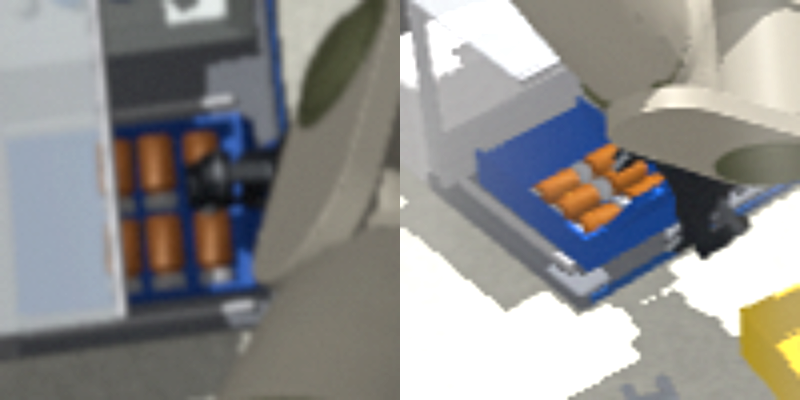

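The view shows one finger inside the tray above the vials and the other outside, straddling the handle and centred on it. Next I close, then fit the arm's kinematics so I can check the pouring poses ahead of time.

```bash
python3 -m crank '[0,0,0,0,0,0,0, 0,0,0,0,0,0,0, 0,0,0,0,0,0,0, 0,0,0,0,0,0,0, 0,0,0,0,0,0,0, 0,0,0,0,0,0,0, 0,0,0,0,0,0,0, 0,0,0,0,0,0,0]' 70
cat >> h.py <<'E'
def Rz(a):return Ro.from_euler('z',a,degrees=True).as_matrix()
def Ry(a):return Ro.from_euler('y',a,degrees=True).as_matrix()
def fk(q,p):
    a1,d1,a2,a3,d4,dt=p
    R=Rz(q[0]); x=R@[a1,0,d1]; R=R@Ry(q[1]); x=x+R@[0,0,a2]; R=R@Ry(q[2]); x=x+R@[-a3,0,d4]
    R=R@Rz(q[3])@Ry(q[4]); x=x+R@[0,0,dt]; return x,R@Rz(q[5])
E
python3 - <<'E'
from h import *
from scipy.optimize import least_squares
o=observe()
D=[([56.133,21.839,74.381,0,83.858,-12.336],[.2017,.5114,.2448]),([-9.3,28,88.4,34,77.2,-118],[.5158,.1688,.1559]),([-3.2,34.8,92.9,38.5,65.1,-121],[.5105,.227,.0757]),(o["q"],o["position"])]
s=least_squares(lambda p:np.concatenate([fk(q,p)[0]-x for q,x in D]),[.0,.35,.4,0,.4,.2])
print(s.x,np.round(s.fun*1e3,1)); print(np.round(fk(o["q"],s.x)[1],3),np.round(o["tool_rot"],3))
err([.5107,.2262,.0738],97,0)
E
```

```text
time_s: 3.7
position: [0.511, 0.2273, 0.0753]
tool_rot: [[-0.1, 0.993, -0.068], [0.811, 0.121, 0.572], [0.576, 0.002, -0.818]]
ft_force: [-0.1, 2.7, 7.6]
grip_width: 0.009
[ 0.09509648  0.56355936 -0.00301119  0.18229173  0.42618273  0.45324162] [ 97.4 -65.7  -2.2   1.3  -3.    5.9  -0.7   0.8  -2.3  -0.7   1.5  -1.4]
[[ 0.1   -0.993 -0.068]
 [-0.811 -0.121  0.572]
 [-0.576 -0.002 -0.818]] [[-0.1    0.993 -0.068]
 [ 0.811  0.121  0.572]
 [ 0.576  0.002 -0.818]]
t 3.7 q [  -3.2   34.9   92.8   38.7   65.1 -121.1] pos [0.511  0.2273 0.0753] F [-0.1  2.7  7.6] w 0.009
turn [-0.0027  0.002   0.0005] shift [-0.0003 -0.0011 -0.0015]
```

```bash
python3 - <<'E'
s=open('h.py').read().replace("a1,d1,a2,a3,d4,dt=p","a1,d1,a2,a3,d4,dt,b=p").replace("R@[a1,0,d1]","R@[a1,b,d1]")
s=s.replace("R@Rz(q[5])\n","R@Rz(q[5]+180)\n"); open('h.py','w').write(s)
from h import *
from scipy.optimize import least_squares
o=observe()
D=[([56.133,21.839,74.381,0,83.858,-12.336],[.2017,.5114,.2448]),([-9.3,28,88.4,34,77.2,-118],[.5158,.1688,.1559]),([-3.2,34.8,92.9,38.5,65.1,-121],[.5105,.227,.0757]),(o["q"],o["position"])]
for g in([0,.35,.4,0,.4,.2,.1],[0,.3,.4,0,.35,.25,.12]):
    r=least_squares(lambda p:np.concatenate([fk(q,p)[0]-x for q,x in D]+[.02*(np.array(p)-g)]),g)
    print(np.round(r.x,4),np.round(r.fun[:12]*1e3,1))
E
```

```text
[ 0.0196  0.1683  0.4648 -0.0723  0.3542  0.2444  0.1171] [ 0.  -0.7  0.2  1.9  0.1 -0.6 -0.8 -0.   0.2 -0.4  0.1  0.3]
[ 0.0179  0.1647  0.4713 -0.0749  0.3538  0.2444  0.1171] [ 0.  -0.7  0.1  1.7  0.1 -0.5 -0.7 -0.   0.2 -0.3  0.1  0.3]
```

```bash
cat >> h.py <<'E'
from scipy.optimize import least_squares
PAR=[.0179,.1647,.4713,-.0749,.3538,.2444,.1171]
LIM=np.array([[-178,178],[-50,133],[12.7,142],[-81,261],[10,163],[-165,165]])
def tcp(ref,lip,heading,pitch):
    """TCP pose for tray reference point ref (tray x,z) at world lip"""
    h=np.radians(heading);P=np.radians(pitch);f=np.array([np.cos(h),np.sin(h),0]);u=np.array([0,0,1.])
    xt=np.cos(P)*f-np.sin(P)*u; zt=np.sin(P)*f+np.cos(P)*u
    z=.574*xt-.819*zt; x=.819*xt+.574*zt
    return np.array(lip)+(-.0896-ref[0])*xt+(.0538-ref[1])*zt, np.c_[x,np.cross(z,x),z]
LIP=(.075,.028); ORG=(0,0)
def ik(p,R,q0):
    def f(q):
        x,r=fk(q,PAR); return np.r_[(x-p)*5,(Ro.from_matrix(r@R.T)).as_rotvec()]
    s=least_squares(f,np.clip(q0,LIM[:,0]+.1,LIM[:,1]-.1),bounds=(LIM[:,0],LIM[:,1]),x_scale=50); return s.x,np.abs(s.fun).max()
E
python3 - <<'E'
from h import *
q=observe()["q"]
seq=[(ORG,(.500,.316,.04),97,0),(ORG,(.517,.17,.04),97,0),(ORG,(.52,.15,.22),97,0),(ORG,(.55,-.05,.25),92,0)]
L=np.array([.586,-.179,.205])
seq+=[(LIP,L+[0,0,.03],87,0)]+[(LIP,L+[0,0,.0],87,a) for a in range(10,100,10)]
for s in seq:
    p,R=tcp(*s); q,e=ik(p,R,q); print(s[1:],np.round(p,3),np.round(q,0),round(e,4))
E
```

```text
((0.5, 0.316, 0.04), 97, 0) [0.511 0.227 0.094] [  -3.   33.   92.   38.   67. -119.] 0.0
((0.517, 0.17, 0.04), 97, 0) [0.528 0.081 0.094] [ -18.   34.   90.   32.   75. -129.] 0.0
((0.52, 0.15, 0.22), 97, 0) [0.531 0.061 0.274] [ -20.   23.   75.   31.   98. -117.] 0.0
((0.55, -0.05, 0.25), 92, 0) [ 0.553 -0.14   0.304] [ -37.   31.   58.   29.  113. -123.] 0.0
(array([ 0.586, -0.179,  0.235]), 87, 0) [ 0.577 -0.343  0.261] [ -49.   50.   30.   29.  124. -125.] 0.0
(array([ 0.586, -0.179,  0.205]), 87, 10) [ 0.578 -0.336  0.259] [ -47.   45.   36.   20.  116. -128.] 0.0
(array([ 0.586, -0.179,  0.205]), 87, 20) [ 0.578 -0.325  0.286] [ -44.   40.   38.   12.  111. -127.] 0.0
(array([ 0.586, -0.179,  0.205]), 87, 30) [ 0.579 -0.308  0.31 ] [ -40.   36.   41.    4.  106. -126.] 0.0
(array([ 0.586, -0.179,  0.205]), 87, 40) [ 0.58  -0.288  0.331] [ -35.   32.   45.   -4.  101. -123.] 0.0
(array([ 0.586, -0.179,  0.205]), 87, 50) [ 0.581 -0.265  0.348] [ -30.   29.   48.  -13.   96. -119.] 0.0
(array([ 0.586, -0.179,  0.205]), 87, 60) [ 0.583 -0.239  0.36 ] [ -24.   27.   52.  -23.   92. -114.] 0.0
(array([ 0.586, -0.179,  0.205]), 87, 70) [ 0.584 -0.211  0.368] [ -18.   26.   55.  -34.   89. -107.] 0.0
(array([ 0.586, -0.179,  0.205]), 87, 80) [ 0.586 -0.182  0.372] [ -12.   26.   59.  -44.   87. -100.] 0.0
(array([ 0.586, -0.179,  0.205]), 87, 90) [ 0.587 -0.153  0.37 ] [ -7.  27.  63. -55.  87. -92.] 0.0
```

```bash
python3 -m crank '[0,0,0,0,0,0.004,0, 0,0,0,0,0,0.008,0, 0,0,0,0,0,0.008,0, 0,0,0,0.001,-0.008,0,0, 0,0,0,0.002,-0.016,0,0, 0,0,0,0.003,-0.022,0,0, 0,0,0,0.003,-0.022,0,0, 0,0,0,0.003,-0.022,0,0, 0,0,0,0.003,-0.022,0,0, 0,0,0,0.003,-0.022,0,0, 0,0,0,0.001,-0.014,0.006,0, 0,0,0,0,-0.008,0.014,0, 0,0,0,0,-0.004,0.02,0, 0,0,0,0,0,0.024,0, 0,0,0,0,0,0.026,0, 0,0,0,0,0,0.026,0, 0,0,0,0,0,0.026,0, 0,0,0,0,0,0.024,0, 0,0,0,0,0,0.013,0, 0,0,0,0,0,0,0]'
python3 - <<'E'
from h import *
err([.531,.061,.274],97,0)
e=cam("side"); crop(e,170,90,420,290,3,"lift.png")
E
```

```text
time_s: 5.7
position: [0.5301, 0.0663, 0.2745]
tool_rot: [[-0.102, 0.993, -0.066], [0.813, 0.121, 0.569], [0.573, 0.004, -0.819]]
ft_force: [-0.2, 0.2, -4.0]
grip_width: 0.0091
t 5.7 q [ -19.9   22.5   75.7   31.2   97.8 -117. ] pos [0.5301 0.0663 0.2745] F [-0.2  0.2 -4. ] w 0.0091
turn [0.0005 0.0044 0.0006] shift [ 0.0009 -0.0053 -0.0005]
```

View pics/lift.png

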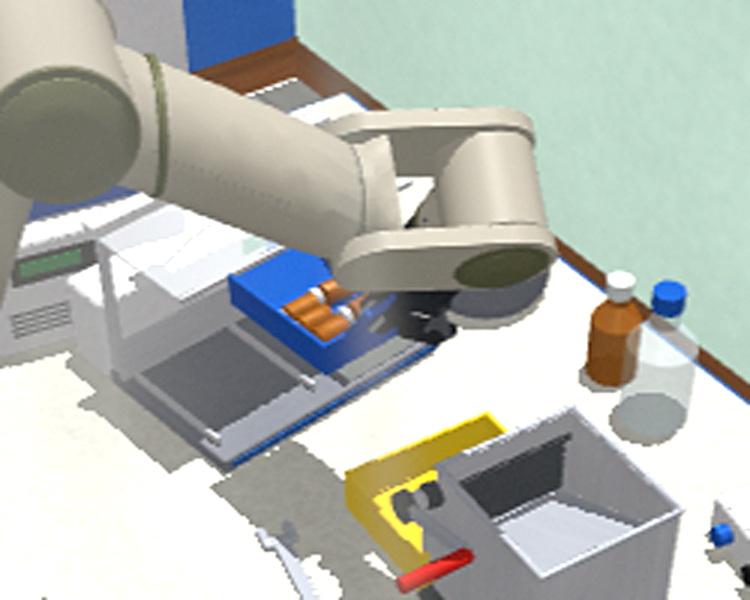

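The tray is held level with the vials in it (4 N). Now the transit to above the hopper.

```bash
python3 -m crank '[0,0,-0.003,0.001,-0.008,0,0, 0,0,-0.009,0.002,-0.016,0,0, 0,0,-0.01,0.0025,-0.022,0,0, 0,0,-0.01,0.0025,-0.023,0,0, 0,0,-0.01,0.0025,-0.023,0,0, 0,0,-0.01,0.0025,-0.023,0,0, 0,0,-0.01,0.0025,-0.023,0,0, 0,0,-0.01,0.0025,-0.023,0,0, 0,0,-0.01,0.0025,-0.023,0,0, 0,0,-0.01,0.0025,-0.023,0,0, 0,0,-0.01,0.0025,-0.023,0,0, 0,0,-0.01,0.0025,-0.023,0,0, 0,0,-0.01,0.0025,-0.023,0,0, 0,0,-0.01,0.0025,-0.023,0,0, 0,0,-0.01,0.0025,-0.023,0,0, 0,0,-0.01,0.0025,-0.023,0,0, 0,0,-0.01,0.0025,-0.023,0,0, 0,0,-0.01,0.0025,-0.022,0,0, 0,0,-0.003,0.002,-0.016,0,0, 0,0,0,0.001,-0.008,0,0]'
python3 -m crank '[0,0,0,0,0,0,0, 0,0,0,0,0,0,0]'
python3 - <<'E'
from h import *
L=np.array([.586,-.179,.205])
for a in(0,15):
    p,R=tcp(LIP,L+[0,0,.02],87,a); err(p,87,a)
for a in(15,20,30,40,50,60,70,80): print(a,np.round(tcp(LIP,L,87,a)[0],4))
E
```

```text
time_s: 7.75
position: [0.5751, -0.35, 0.2716]
tool_rot: [[0.045, 0.998, 0.032], [0.817, -0.056, 0.574], [0.575, 0.0, -0.818]]
ft_force: [-0.2, -0.2, -3.9]
grip_width: 0.0093
time_s: 7.95
position: [0.5757, -0.3472, 0.273]
tool_rot: [[0.043, 0.999, 0.032], [0.817, -0.053, 0.574], [0.575, 0.001, -0.818]]
ft_force: [0.5, 0.3, -3.4]
grip_width: 0.0088
t 7.95 q [ -49.6   44.4   35.8   28.3  123.4 -125.8] pos [ 0.5757 -0.3472  0.273 ] F [ 0.5  0.3 -3.4] w 0.0088
turn [-0.0011  0.0014  0.0007] shift [ 0.0017  0.0038 -0.0222]
t 7.95 q [ -49.6   44.4   35.8   28.3  123.4 -125.8] pos [ 0.5757 -0.3472  0.273 ] F [ 0.5  0.3 -3.4] w 0.0088
turn [-0.2625  0.0152  0.0005] shift [0.0023 0.0161 0.0195]
15 [ 0.578  -0.3311  0.2725]
20 [ 0.5784 -0.3246  0.2855]
30 [ 0.5792 -0.3085  0.3096]
40 [ 0.5803 -0.2884  0.3306]
50 [ 0.5815 -0.2649  0.3477]
60 [ 0.5829 -0.2389  0.3604]
70 [ 0.5843 -0.211   0.3685]
80 [ 0.5858 -0.1822  0.3716]
```

```bash
python3 -m crank '[-0.0654,0.0034,0,0.0006,0.004,0.0011,0, -0.0654,0.0034,0,0.0006,0.004,0.0011,0, -0.0654,0.0034,0,0.0006,0.004,0.0011,0, -0.0654,0.0034,0,0.0006,0.004,0.0011,0, -0.0436,0.0023,0,0.0002,0.0032,0.0065,0, -0.0436,0.0023,0,0.0002,0.0032,0.0065,0, -0.0436,0.0023,0,0.0002,0.004,0.006,0, -0.0436,0.0023,0,0.0002,0.004,0.006,0, -0.0436,0.0023,0,0.0002,0.004,0.006,0, -0.0436,0.0023,0,0.0002,0.004,0.006,0, -0.0436,0.0023,0,0.0003,0.005,0.0053,0, -0.0436,0.0023,0,0.0003,0.005,0.0053,0, -0.0436,0.0023,0,0.0003,0.005,0.0053,0, -0.0436,0.0023,0,0.0003,0.005,0.0053,0, 0,0,0,0,0,0,0, 0,0,0,0,0,0,0, 0,0,0,0,0,0,0]'
python3 - <<'E'
from h import *
L=np.array([.586,-.179,.210])
p,R=tcp(LIP,L,87,40); err(p,87,40)
for n in("side","top"):
    d=cam(n); f=d["frame"].astype(int); m=((f[...,0]>60)&(f[...,0]>1.6*f[...,1])&(f[...,2]<.6*f[...,1])).astype(np.uint8)
    k,l,s,c=cv2.connectedComponentsWithStats(m); print(n,[(s[i,4],np.round(c[i]).tolist()) for i in range(1,k) if s[i,4]>15])
E
```

```text
time_s: 9.65
position: [0.5804, -0.289, 0.3357]
tool_rot: [[0.052, 0.999, -0.003], [0.995, -0.052, -0.085], [-0.085, 0.001, -0.996]]
ft_force: [-0.3, -0.4, -2.6]
grip_width: 0.0092
t 9.65 q [ -35.3   29.5   47.2   -4.2  100.6 -123.2] pos [ 0.5804 -0.289   0.3357] F [-0.3 -0.4 -2.6] w 0.0092
turn [-0.0013  0.0013 -0.0005] shift [-0.0002  0.0006 -0.0001]
side [(np.int32(273), [373.0, 203.0]), (np.int32(64), [358.0, 252.0]), (np.int32(50), [342.0, 259.0]), (np.int32(35), [350.0, 271.0]), (np.int32(612), [442.0, 363.0]), (np.int32(78), [435.0, 390.0])]
top [(np.int32(24), [354.0, 201.0]), (np.int32(22), [332.0, 202.0]), (np.int32(20), [337.0, 202.0]), (np.int32(50), [326.0, 210.0]), (np.int32(60), [504.0, 209.0]), (np.int32(23), [360.0, 216.0]), (np.int32(21), [365.0, 216.0]), (np.int32(17), [346.0, 220.0]), (np.int32(80), [330.0, 226.0])]
```

```bash
python3 -m crank '[-0.0582,0.003,0,0.0004,0.0078,0.0057,0, -0.0582,0.003,0,0.0004,0.0078,0.0057,0, -0.0582,0.003,0,0.0004,0.0078,0.0057,0, -0.0582,0.003,0,0.0005,0.0087,0.0042,0, -0.0582,0.003,0,0.0005,0.0087,0.0042,0, -0.0582,0.003,0,0.0005,0.0087,0.0042,0, -0.0582,0.003,0,0.0005,0.0093,0.0027,0, -0.0582,0.003,0,0.0005,0.0093,0.0027,0, -0.0582,0.003,0,0.0005,0.0093,0.0027,0, -0.0582,0.003,0,0.0005,0.0096,0.001,0, -0.0582,0.003,0,0.0005,0.0096,0.001,0, -0.0582,0.003,0,0.0005,0.0096,0.001,0, 0,0,0,0,0,0,0, 0,0,0,0,0,0.008,0, 0,0,0,0,0,-0.008,0, 0,0,0,0,0,0.008,0, 0,0,0,0,0,-0.008,0, 0,0,0,0,0,0,0, 0,0,0,0,0,0,0]'
python3 - <<'E'
from h import *
L=np.array([.586,-.179,.210])
p,R=tcp(LIP,L,87,80); err(p,87,80)
d=cam("top");e=cam("side")
a=cv2.resize(d["frame"][150:300,300:430,::-1],None,fx=3,fy=3,interpolation=cv2.INTER_CUBIC);b=cv2.resize(e["frame"][170:320,280:410,::-1],None,fx=3,fy=3,interpolation=cv2.INTER_CUBIC)
cv2.imwrite("pics/pour.png",cv2.convertScaleAbs(np.hstack([a,b]),alpha=1.5))
E
```

```text
time_s: 11.65
position: [0.5863, -0.1828, 0.3764]
tool_rot: [[0.036, 0.999, -0.035], [0.706, -0.051, -0.707], [-0.707, 0.001, -0.707]]
ft_force: [-0.1, 0.8, -2.8]
grip_width: 0.0089
t 11.65 q [ -12.4   24.7   59.9  -44.3   87.1 -100.5] pos [ 0.5863 -0.1828  0.3764] F [-0.1  0.8 -2.8] w 0.0089
turn [ 0.0009  0.0006 -0.0016] shift [-0.0004  0.0007  0.0002]
```

View pics/pour.png

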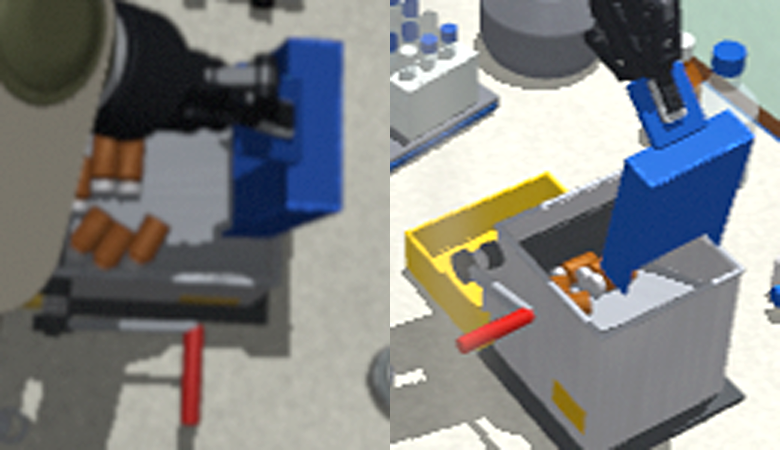

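Six vials are in the hopper (top view: 3 near, 3 far), the tray is empty and the force steady. Next I swing the tray level and go back to the bay front.

```bash
python3 -m crank '[0.06,-0.003,0,0,0,0.004,0, 0.1162,-0.0061,0,0,0,0.002,0, 0.1162,-0.0061,0,0,0,0,0, 0.1162,-0.0061,0,0,0,0,0, 0.1162,-0.0061,0,0,0,0,0, 0.1162,-0.0061,0,0,0,0,0, 0.1162,-0.0061,0,0,0,0,0, 0.1162,-0.0061,0,0,0,0,0, 0.1162,-0.0061,0,0,0,0,0, 0.1162,-0.0061,0,0,0,0,0, 0.1162,-0.0061,0,0,0,0,0, 0.1162,-0.0061,0,0,0,0,0, 0.0562,-0.0031,0,0,0,0,0, 0,0,0.01745,-0.0056,0.02,-0.003,0, 0,0,0.01745,-0.0056,0.03,-0.01,0, 0,0,0.01745,-0.0056,0.03,-0.01,0, 0,0,0.01745,-0.0056,0.03,-0.012,0, 0,0,0.01745,-0.0056,0.03,-0.012,0, 0,0,0.01745,-0.0056,0.03,-0.012,0, 0,0,0.01745,-0.0056,0.03,-0.012,0]'
python3 -m crank '[0,0,0.01745,-0.0056,0.025,-0.012,0, 0,0,0.01745,-0.0056,0.015,-0.012,0, 0,0,0.01745,-0.0056,0.009,-0.012,0, 0,0,0,0,0,0,0, 0,0,0,0,0,0,0]'
python3 - <<'E'
from h import *
c=np.array([.5013,.3328])   # berth
f=np.array([np.cos(np.radians(97.2)),np.sin(np.radians(97.2))])
for back,z in((.17,.04),(.0,.04)):
    p,R=tcp(ORG,[*(c-back*f),z],97.2,0); print(back,z,p.round(4)); err(p,97.2,0)
E
```

```text
time_s: 13.75
position: [0.5468, 0.0182, 0.3114]
tool_rot: [[-0.058, 0.998, -0.037], [0.819, 0.069, 0.57], [0.571, 0.003, -0.821]]
ft_force: [0.5, -0.3, -1.7]
grip_width: 0.0091
time_s: 14.25
position: [0.5307, 0.0659, 0.2763]
tool_rot: [[-0.1, 0.993, -0.066], [0.814, 0.12, 0.568], [0.572, 0.003, -0.82]]
ft_force: [0.2, 0.1, -2.3]
grip_width: 0.0088
0.17 0.04 [0.5338 0.0752 0.0938]
t 14.25 q [ -19.8   22.5   75.4   31.1   98.1 -116.8] pos [0.5307 0.0659 0.2763] F [ 0.2  0.1 -2.3] w 0.0088
turn [0.0019 0.0032 0.005 ] shift [ 0.0031  0.0094 -0.1825]
0.0 0.04 [0.5125 0.2439 0.0938]
t 14.25 q [ -19.8   22.5   75.4   31.1   98.1 -116.8] pos [0.5307 0.0659 0.2763] F [ 0.2  0.1 -2.3] w 0.0088
turn [0.0019 0.0032 0.005 ] shift [-0.0182  0.178  -0.1825]
```

```bash
python3 -m crank '[0.0019,0.0032,0.005,0.0004,0.0012,-0.0222,0, 0,0,0,0.0004,0.0012,-0.0222,0, 0,0,0,0.0004,0.0012,-0.0222,0, 0,0,0,0.0004,0.0012,-0.0222,0, 0,0,0,0.0004,0.0012,-0.0222,0, 0,0,0,0.0004,0.0012,-0.0222,0, 0,0,0,0.0004,0.0012,-0.0222,0, 0,0,0,0.0004,0.0012,-0.0222,0, 0,0,0,-0.0016,0.013,0,0, 0,0,0,-0.0028,0.0224,0,0, 0,0,0,-0.0028,0.0224,0,0, 0,0,0,-0.0028,0.0224,0,0, 0,0,0,-0.0028,0.0224,0,0, 0,0,0,-0.0028,0.0224,0,0, 0,0,0,-0.0024,0.0194,0,0, 0,0,0,-0.0016,0.013,0,0, 0,0,0,0,0,0,0, 0,0,0,0,0,0,0]'
python3 - <<'E'
from h import *
p,R=tcp(ORG,[.5013,.3328,.02],97.2,0); err(p,97.2,0)
d=cam("top");e=cam("side")
a=cv2.resize(d["frame"][210:300,140:230,::-1],None,fx=4.4,fy=4.4,interpolation=cv2.INTER_CUBIC);b=cv2.resize(e["frame"][180:270,200:290,::-1],None,fx=4.4,fy=4.4,interpolation=cv2.INTER_CUBIC)
cv2.imwrite("pics/ret.png",cv2.convertScaleAbs(np.hstack([a,b]),alpha=1.7))
E
```

```text
time_s: 16.05
position: [0.5146, 0.2327, 0.0984]
tool_rot: [[-0.103, 0.992, -0.072], [0.812, 0.125, 0.57], [0.574, 0.0, -0.819]]
ft_force: [0.5, 0.3, -2.6]
grip_width: 0.0089
t 16.05 q [  -2.6   33.2   90.8   37.7   67.8 -118.1] pos [0.5146 0.2327 0.0984] F [ 0.5  0.3 -2.6] w 0.0089
turn [-0.0007  0.     -0.    ] shift [-0.002   0.0112 -0.0246]
```

View pics/ret.png

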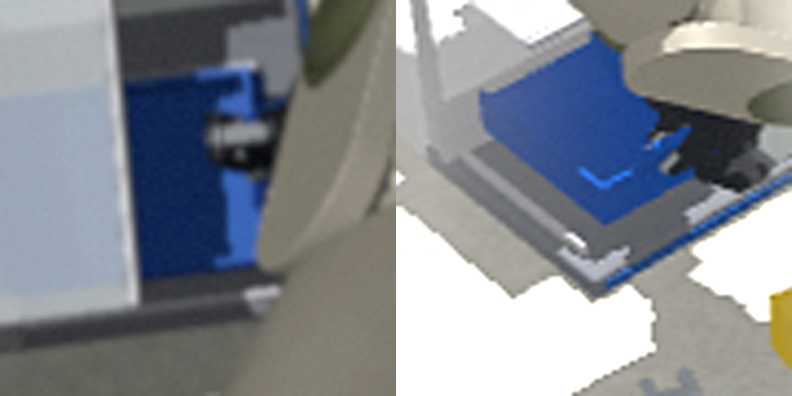

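```bash
python3 -m crank '[0,0,0,-0.0006,0,-0.006,0, 0,0,0,0,0,-0.006,0, 0,0,0,0,0,-0.005,0, 0,0,0,0,0,-0.003,0, 0,0,0,0,0,-0.003,0, 0,0,0,0,0,-0.001,0, 0,0,0,0,0,0,0]'
python3 -m crank '[0,0,0,-0.0005,0.004,0,0, 0,0,0,-0.0005,0.004,0,0, 0,0,0,-0.0002,0.002,0,0, 0,0,0,-0.0001,0.001,0,0, 0,0,0,0,0,0,0]'
```

```text
time_s: 16.85
position: [0.5133, 0.2333, 0.0741]
tool_rot: [[-0.102, 0.992, -0.073], [0.812, 0.126, 0.57], [0.575, -0.001, -0.818]]
ft_force: [0.5, -0.2, -2.0]
grip_width: 0.009
time_s: 17.35
position: [0.5123, 0.244, 0.0744]
tool_rot: [[-0.103, 0.992, -0.072], [0.812, 0.126, 0.57], [0.574, 0.0, -0.819]]
ft_force: [-0.0, -5.1, -0.3]
grip_width: 0.0092
```

```bash
python3 -m crank '[0,0,0,-0.0001,0.001,0,0, 0,0,0,0,0,0,0]'; python3 -m crank '[0,0,0,-0.0001,0.001,0,0, 0,0,0,0,0,0,0]'; python3 -m crank '[0,0,0,-0.0001,0.001,0,0, 0,0,0,0,0,0,0]'
```

```text
time_s: 17.55
position: [0.5126, 0.2442, 0.0744]
tool_rot: [[-0.103, 0.992, -0.071], [0.813, 0.126, 0.569], [0.573, 0.001, -0.819]]
ft_force: [-0.0, -10.4, -0.3]
grip_width: 0.0085
time_s: 17.75
position: [0.5128, 0.2444, 0.0744]
tool_rot: [[-0.104, 0.992, -0.071], [0.814, 0.125, 0.568], [0.572, 0.001, -0.82]]
ft_force: [0.3, -17.2, 4.1]
grip_width: 0.0089
time_s: 17.95
position: [0.513, 0.2445, 0.0744]
tool_rot: [[-0.104, 0.992, -0.07], [0.814, 0.125, 0.566], [0.571, 0.002, -0.821]]
ft_force: [-0.4, -24.9, 5.0]
grip_width: 0.0094
```

Hard contact at 25 N, at the predicted home position, so the tray is against the stop. I'll relax, open and retreat along the plate.

```bash
python3 -m crank '[0,0,0,0.0003,-0.0032,0,0, 0,0,0,0,0,0,0, 0,0,0,0,0,0,80, 0,0,0,0,0,0,80, 0,0,0,0,0,0,80, 0,0,0,0,0,0,80, 0,0,0,0,0,0,80, 0,0,0,0,0,0,80, 0,0,0,0.0008,-0.0057,0.0082,80, 0,0,0,0.0014,-0.0114,0.0164,80, 0,0,0,0.0014,-0.0114,0.0164,80, 0,0,0,0.0014,-0.0114,0.0164,80, 0,0,0,0.0014,-0.0114,0.0164,80, 0,0,0,0.0014,-0.0114,0.0164,80, 0,0,0,0.0014,-0.0114,0.0164,80, 0,0,0,0,0,0,80]'
python3 - <<'E'
from h import *
err([.5,.1,.2],97,0)
d=cam("top"); e=cam("side")
q=observe()["q"]
# lever press candidates: tool pointing down, closed; jaw axis along station y or x
th=np.radians(-3.4);X=np.array([np.cos(th),np.sin(th)]);Y=np.array([-X[1],X[0]]);O=np.array([.5885,-.139])
for j in(0,.475,.95):
    a=np.arctan2(170-142,-23-83)*0
    r=np.hypot(106,28); ph=np.arctan2(28,-106)+j   # swings down about shaft
    y=.083+r/1e3*np.cos(ph); z=.142+r/1e3*np.sin(ph)
    w=O+X*-.157+Y*y; print("grip",j,w.round(4),round(z,4),"local",round(y,4))
for yaw in(76.6,86.6,-93.4,-3.4,176.6):
  for p in([.432,-.154,.24],[.432,-.13,.09]):
    c,s=np.cos(np.radians(yaw)),np.sin(np.radians(yaw)); R=np.array([[c,s,0],[s,-c,0],[0,0,-1.]])
    s,er=ik(np.array(p),R,np.array([-10,20,80,0,80,-100])); print(yaw,p,s.round(0),round(er,4))
# tray rear region crop for later
crop(d,140,200,240,300,5,"tr_t.png",1.7)
E
```

```text
time_s: 19.55
position: [0.5223, 0.1687, 0.1829]
tool_rot: [[-0.104, 0.992, -0.068], [0.812, 0.124, 0.57], [0.574, 0.004, -0.819]]
ft_force: [0.7, 1.5, -0.2]
grip_width: 0.0681
t 19.55 q [  -9.4   26.6   85.5   33.9   80.8 -116.1] pos [0.5223 0.1687 0.1829] F [ 0.7  1.5 -0.2] w 0.0681
turn [-0.0002  0.0036 -0.0021] shift [-0.0223 -0.0687  0.0171]
grip 0 [ 0.4304 -0.1526] 0.17 local -0.023
grip 0.475 [ 0.4303 -0.1537] 0.1184 local -0.0241
grip 0.95 [ 0.4317 -0.1311] 0.0721 local -0.0014
76.6 [0.432, -0.154, 0.24] [ -34.   11.   90.   -0.   79. -111.] 0.0
76.6 [0.432, -0.13, 0.09] [ -32.   22.  104.   -0.   54. -108.] 0.0
86.6 [0.432, -0.154, 0.24] [ -34.   11.   90.   -0.   79. -121.] 0.0
86.6 [0.432, -0.13, 0.09] [ -32.   22.  104.   -0.   54. -118.] 0.0
-93.4 [0.432, -0.154, 0.24] [ -18.    8.  126.  -81.   16. -165.] 0.7856
-93.4 [0.432, -0.13, 0.09] [ -15.   24.  126.  -81.   17. -165.] 0.6782
-3.4 [0.432, -0.154, 0.24] [-34.  11.  90.   0.  79. -31.] 0.0
-3.4 [0.432, -0.13, 0.09] [-32.  22. 104.  -0.  54. -28.] 0.0
176.6 [0.432, -0.154, 0.24] [ -19.   11.   97.  -24.   66. -165.] 0.3927
176.6 [0.432, -0.13, 0.09] [ -20.   23.  111.  -28.   41. -165.] 0.3463
```

```bash
python3 -m crank '[-0.0611,-0.0075,0,-0.01,-0.012,0.016,0, -0.0611,-0.0075,0,-0.01,-0.03,0.016,0, -0.0611,-0.0075,0,-0.01,-0.034,0.016,0, -0.0611,-0.0075,0,-0.01,-0.034,0.01,0, -0.0611,-0.0075,0,-0.01,-0.034,0.002,0, -0.0611,-0.0075,0,-0.01,-0.034,0,0, -0.0611,-0.0075,0,-0.01,-0.034,0,0, -0.0611,-0.0075,0,-0.01,-0.034,0,0, -0.0611,-0.0075,0,-0.01,-0.034,0,0, -0.0611,-0.0075,0,-0.01,-0.034,0,0, 0,0,-0.06,-0.003,-0.006,-0.005,0, 0,0,-0.06,0,0,-0.005,0, 0,0,-0.06,0,0,-0.005,0, 0,0,0,0,0,0,0, 0,0,0,0,0,0,0]'
python3 - <<'E'
from h import *
s=observe(); c,n=np.cos(np.radians(86.6)),np.sin(np.radians(86.6)); R=np.array([[c,n,0],[n,-c,0],[0,0,-1.]])
print("turn",Ro.from_matrix(R@s["tool_rot"].T).as_rotvec().round(4),"shift to contact",(np.array([.4194,-.152,.192])-s["position"]).round(4),s["q"].round(1),s["grip_width"],s["time_s"])
d=cam("top");e=cam("side")
# tray check: rim/handle corners in side & top
a=cv2.resize(d["frame"][220:290,150:220,::-1],None,fx=5.7,fy=5.7,interpolation=cv2.INTER_CUBIC);b=cv2.resize(e["frame"][190:260,205:275,::-1],None,fx=5.7,fy=5.7,interpolation=cv2.INTER_CUBIC)
c2=np.hstack([a,b]); cv2.imwrite("pics/home.png",cv2.convertScaleAbs(c2,alpha=1.7)); print(a.shape)
E
```

```text
time_s: 21.15
position: [0.4182, -0.1496, 0.2254]
tool_rot: [[0.053, 0.999, -0.004], [0.999, -0.053, -0.002], [-0.002, -0.004, -1.0]]
ft_force: [-0.6, -0.1, -0.1]
grip_width: 0.0001
turn [ 0.0023 -0.0039 -0.0066] shift to contact [ 0.0012 -0.0024 -0.0334] [ -34.9   12.3   91.9   -0.2   75.9 -121.8] 0.0001138387308700662 21.15
(399, 399, 3)
```

View pics/home.png

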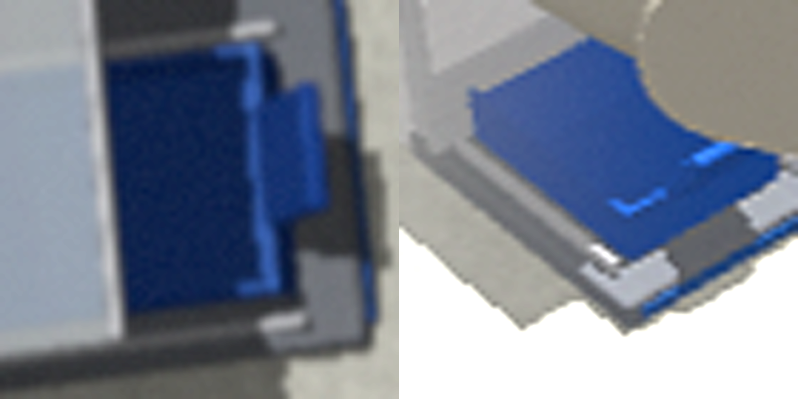

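```bash
python3 - <<'E'
from h import *
d=cam("top");e=cam("side")
f=np.array([np.cos(np.radians(97.2)),np.sin(np.radians(97.2))]); g=np.array([-f[1],f[0]]); O=np.array([.5832,.3232])
bay=lambda p:np.round(1e3*np.array([(p[:2]-O)@f,(p[:2]-O)@g]),1)
T=lambda X,Y,z,s=5.7,x0=150,y0=220:bay(pl(d,x0+(X+.5)/s-.5,y0+(Y+.5)/s-.5,z))
S=lambda X,Y,z,s=5.7,x0=205,y0=190:bay(pl(e,x0+(X+.5)/s-.5,y0+(Y+.5)/s-.5,z))
print("before rim",T(357,57,.056,7),T(380,362,.056,7),"handle",T(428,105,.099,7),T(440,265,.099,7),"front",S(100,160,.056,7,205,185))
print("now rim",T(262,45,.056),T(278,290,.056),"handle",T(320,85,.099),T(325,212,.099),"front",S(76,95,.056),"near rear rim",S(222,213,.056))
print("expected home: rim x -55, y 25/135; handle x -87.4 y 52/108; front 95,135")
# objective edge: blue shift, subpixel. bright rim profile per row
hsv=cv2.cvtColor(d["frame"],cv2.COLOR_RGB2HSV)
for v in(235,255,260,265):
    print(v,d["frame"][v,186:208].tolist())
E
```

```text
before rim [-73.7  28.3] [-71.3 139. ] handle [-107.1   56.3] [-105.7  112.3] front [ 77.6 137.3]
now rim [-61.1  26. ] [-57.8 135.2] handle [-95.1  54.5] [-91.9 108.9] front [ 84.7 135.9] near rear rim [-55.1 137.9]
expected home: rim x -55, y 25/135; handle x -87.4 y 52/108; front 95,135
235 [[11, 21, 46], [6, 19, 44], [10, 20, 46], [9, 21, 45], [8, 20, 45], [10, 23, 48], [20, 36, 70], [31, 52, 97], [33, 57, 102], [26, 47, 87], [11, 24, 51], [5, 15, 35], [13, 20, 39], [32, 37, 51], [46, 51, 66], [42, 49, 71], [32, 45, 78], [26, 43, 83], [26, 40, 78], [39, 47, 71], [56, 59, 68], [64, 67, 70]]
255 [[8, 19, 45], [10, 21, 46], [6, 19, 45], [6, 18, 45], [9, 20, 45], [9, 21, 46], [6, 20, 45], [10, 23, 49], [17, 35, 69], [26, 47, 89], [18, 37, 76], [14, 30, 67], [12, 29, 66], [15, 31, 67], [11, 29, 66], [13, 30, 67], [15, 31, 67], [12, 31, 70], [14, 34, 77], [13, 33, 76], [10, 29, 68], [19, 29, 55]]
260 [[7, 19, 46], [8, 21, 46], [9, 21, 46], [9, 20, 46], [10, 21, 46], [6, 20, 45], [8, 20, 45], [10, 23, 49], [17, 35, 71], [30, 53, 98], [32, 55, 101], [24, 44, 85], [13, 26, 55], [6, 16, 37], [9, 17, 36], [13, 19, 33], [28, 29, 33], [30, 31, 33], [30, 31, 32], [30, 30, 32], [29, 31, 32], [31, 31, 34]]
265 [[6, 18, 45], [9, 22, 46], [10, 21, 46], [9, 20, 46], [8, 21, 46], [9, 20, 45], [5, 19, 45], [8, 21, 46], [12, 23, 49], [18, 35, 70], [30, 53, 98], [28, 50, 95], [18, 36, 70], [10, 20, 44], [6, 15, 35], [22, 27, 40], [46, 49, 55], [62, 64, 68], [67, 68, 72], [62, 64, 66], [55, 57, 61], [54, 56, 59]]
```

The tray looks straight but perhaps 3–6 mm short, so I'll push it again later with shut fingers. Lever first, since I'm standing over it.

```bash
python3 -m crank '[0.0023,-0.0039,-0.0066,0.0012,-0.0024,-0.01,0, 0,0,0,0,0,-0.01,0, 0,0,0,0,0,-0.007,0, 0,0,0,0,0,-0.004,0, 0,0,0,0,-0.0009,-0.0054,0, 0,0,0,0,-0.0009,-0.0054,0, 0,0,0,0,-0.0009,-0.0054,0, 0,0,0,0,-0.0009,-0.0054,0, 0,0,0,0,0,0,0]' 40
python3 -m crank '[0,0,0,0,0.0002,-0.0055,0, 0,0,0,0,0.0002,-0.0055,0, 0,0,0,0,0.0002,-0.0055,0, 0,0,0,0,0.0002,-0.0055,0, 0,0,0,0,0,0,0]'
```

```text
time_s: 22.25
position: [0.4194, -0.1561, 0.1727]
tool_rot: [[0.062, 0.998, 0.001], [0.998, -0.062, -0.0], [-0.0, 0.001, -1.0]]
ft_force: [-0.7, -0.2, 0.9]
grip_width: -0.0002
time_s: 22.75
position: [0.4193, -0.155, 0.1505]
tool_rot: [[0.062, 0.998, 0.0], [0.998, -0.062, 0.0], [0.0, 0.0, -1.0]]
ft_force: [0.6, -1.5, 0.9]
grip_width: 0.0
```

```bash
python3 - <<'E'
from h import *
print(observe()["ft_force"],observe()["wrist_torque"])
d=cam("top");e=cam("side")
a=cv2.resize(d["frame"][225:305,310:400,::-1],None,fx=4.4,fy=4.4,interpolation=cv2.INTER_CUBIC);b=cv2.resize(e["frame"][235:315,270:360,::-1],None,fx=4.4,fy=4.4,interpolation=cv2.INTER_CUBIC)
cv2.imwrite("pics/lev.png",cv2.convertScaleAbs(np.hstack([a,b]),alpha=1.6))
E
```

```text
[ 0.55182792 -1.5253756   0.93408401] [-0.09517264 -0.1118798   0.02799071]
```

View pics/lev.png

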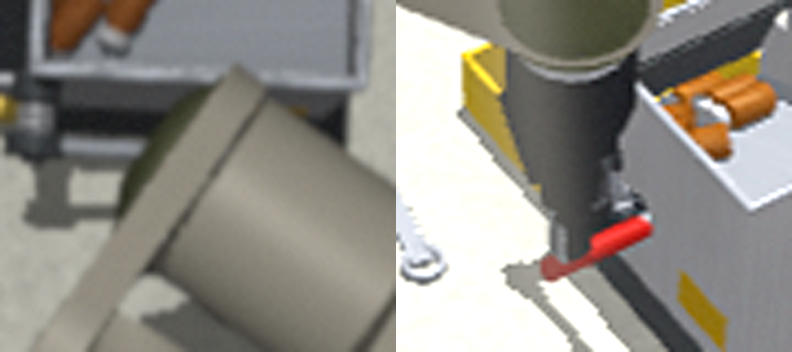

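The red bar has moved down with the fingertips on it (side view: its right end went from about (328,273) to (328,286)), so it is about 40 mm lower. I'll continue to the stop.

```bash
python3 -m crank '[0,0,0,0,0.0013,-0.0053,0, 0,0,0,0,0.0013,-0.0053,0, 0,0,0,0,0.0013,-0.0053,0, 0,0,0,0,0.0013,-0.0053,0, 0,0,0,0,0,0,0]'
python3 -m crank '[0,0,0,0,0.0024,-0.0049,0, 0,0,0,0,0.0024,-0.0049,0, 0,0,0,0,0.0024,-0.0049,0, 0,0,0,0,0.0024,-0.0049,0, 0,0,0,0,0.0032,-0.0045,0, 0,0,0,0,0.0032,-0.0045,0, 0,0,0,0,0.0032,-0.0045,0, 0,0,0,0,0,0,0]'
```

```text
time_s: 23.35
position: [0.4197, -0.1502, 0.1297]
tool_rot: [[0.062, 0.998, 0.001], [0.998, -0.062, -0.001], [-0.001, 0.001, -1.0]]
ft_force: [0.3, -4.2, 6.0]
grip_width: 0.0001
time_s: 24.15
position: [0.4203, -0.1312, 0.0973]
tool_rot: [[0.061, 0.998, 0.003], [0.998, -0.061, -0.002], [-0.002, 0.003, -1.0]]
ft_force: [0.6, -3.9, 7.6]
grip_width: -0.0002
```

```bash
python3 -m crank '[0,0,0,0,0.0012,-0.002,0, 0,0,0,0,0.001,-0.002,0, 0,0,0,0,0,0,0]'; python3 -m crank '[0,0,0,0,0.0005,-0.002,0, 0,0,0,0,0,-0.001,0, 0,0,0,0,0,0,0, 0,0,0,0,0,0,0, 0,0,0,0,0,0,0, 0,0,0,0,0,0,0]'
python3 - <<'E'
from h import *
for n in("side","top"):
    d=cam(n); f=d["frame"].astype(int); m=((f[...,0]>60)&(f[...,0]>1.6*f[...,1])&(f[...,2]<.6*f[...,1])).astype(np.uint8)
    k,l,s,c=cv2.connectedComponentsWithStats(m); print(n,[(int(s[i,4]),np.round(c[i]).tolist()) for i in range(1,k) if s[i,4]>15 and 230<c[i][0]<400])
E
```

```text
time_s: 24.45
position: [0.4204, -0.129, 0.0938]
tool_rot: [[0.062, 0.998, 0.004], [0.998, -0.062, -0.002], [-0.002, 0.004, -1.0]]
ft_force: [0.7, -2.3, 11.4]
grip_width: -0.0
time_s: 25.05
position: [0.4206, -0.1291, 0.0931]
tool_rot: [[0.061, 0.998, 0.006], [0.998, -0.061, -0.005], [-0.004, 0.006, -1.0]]
ft_force: [-7.0, -0.7, 42.9]
grip_width: 0.0002
side [(31, [322.0, 146.0]), (300, [373.0, 203.0]), (17, [330.0, 251.0]), (39, [337.0, 255.0])]
top [(41, [283.0, 202.0]), (18, [265.0, 205.0]), (16, [269.0, 205.0]), (45, [272.0, 240.0])]
```

```bash
python3 -m crank '[0,0,0,0,0,0.0022,0, 0,0,0,0,0,0,0]'
cat > v.py <<'E'
from h import *
for n in("top","side"):
    d=cam(n); h=cv2.cvtColor(d["frame"],cv2.COLOR_RGB2HSV).astype(int)
    m=((h[...,0]>=3)&(h[...,0]<=16)&(h[...,1]>130)&(h[...,2]>35)).astype(np.uint8)
    k,l,s,c=cv2.connectedComponentsWithStats(m)
    print(n,[(int(s[i,4]),np.round(c[i]).tolist(),s[i,2:4].tolist()) for i in range(1,k) if s[i,4]>15 and 230<c[i][0]<410 and c[i][1]>150])
    for t,p in(("tub",[[-.09,.0935],[.09,.0935],[.09,.2385],[-.09,.2385]]),("hop",[[-.075,-.08],[.075,-.08],[.075,.08],[-.075,.08]])):
        th=np.radians(-3.4);z=.05 if t=="tub" else .175
        print(t,[np.round(proj(d,[.5885+a*np.cos(th)-b*np.sin(th),-.139+a*np.sin(th)+b*np.cos(th),z])).tolist() for a,b in p])
E
python3 v.py
```

```text
time_s: 25.35
position: [0.4205, -0.1288, 0.0936]
tool_rot: [[0.062, 0.998, 0.005], [0.998, -0.062, -0.003], [-0.003, 0.005, -1.0]]
ft_force: [-1.2, -2.6, 19.7]
grip_width: -0.0001
top [(79, [283.0, 201.0], [10, 13]), (18, [295.0, 198.0], [3, 9]), (189, [271.0, 209.0], [16, 18]), (83, [271.0, 239.0], [13, 11])]
tub [[314.0, 251.0], [318.0, 182.0], [262.0, 179.0], [257.0, 248.0]]
hop [[390.0, 243.0], [393.0, 178.0], [323.0, 175.0], [319.0, 239.0]]
side [(70, [363.0, 177.0], [17, 16]), (370, [373.0, 203.0], [22, 30]), (20, [330.0, 251.0], [8, 5]), (39, [337.0, 255.0], [9, 7])]
tub [[310.0, 275.0], [359.0, 253.0], [333.0, 226.0], [285.0, 247.0]]
hop [[350.0, 281.0], [395.0, 259.0], [360.0, 226.0], [317.0, 245.0]]
```

```bash
python3 -m crank '[0,0,0,0,0,0.001,0, 0,0,0,0,-0.0024,0.0034,0, 0,0,0,0,-0.0024,0.0034,0, 0,0,0,0,-0.0024,0.0034,0, 0,0,0,0,-0.0024,0.0034,0, 0,0,0,0,-0.0019,0.0039,0, 0,0,0,0,-0.0019,0.0039,0, 0,0,0,0,-0.0019,0.0039,0, 0,0,0,0,-0.0019,0.0039,0, 0,0,0,0,-0.0019,0.0039,0, 0,0,0,0,0,0,0]'
python3 v.py | grep '('
python3 -m crank '[0,0,0,0,-0.001,0.0043,0, 0,0,0,0,-0.001,0.0043,0, 0,0,0,0,-0.001,0.0043,0, 0,0,0,0,-0.001,0.0043,0, 0,0,0,0,-0.001,0.0043,0, 0,0,0,0,-0.0002,0.0044,0, 0,0,0,0,-0.0002,0.0044,0, 0,0,0,0,-0.0002,0.0044,0, 0,0,0,0,-0.0002,0.0044,0, 0,0,0,0,-0.0002,0.0044,0, 0,0,0,0,0,0,0]'
```

```text
time_s: 26.55
position: [0.4194, -0.1461, 0.1267]
tool_rot: [[0.062, 0.998, 0.001], [0.998, -0.062, 0.001], [0.002, 0.001, -1.0]]
ft_force: [0.8, 4.4, 8.3]
grip_width: 0.0001
top [(80, [283.0, 201.0], [10, 13]), (83, [298.0, 200.0], [10, 13]), (189, [271.0, 209.0], [16, 18]), (35, [301.0, 226.0], [4, 13]), (82, [271.0, 239.0], [12, 11])]
side [(70, [363.0, 177.0], [17, 16]), (371, [373.0, 203.0], [22, 30]), (39, [337.0, 255.0], [9, 7])]
time_s: 27.75
position: [0.4196, -0.1534, 0.1702]
tool_rot: [[0.062, 0.998, 0.002], [0.998, -0.062, -0.001], [-0.001, 0.002, -1.0]]
ft_force: [0.1, 0.1, 2.7]
grip_width: 0.0
```

```bash
python3 -m crank '[0,0,0,0,0.0007,0.0043,0, 0,0,0,0,0.0007,0.0043,0, 0,0,0,0,0.0007,0.0043,0, 0,0,0,0,0.0007,0.0043,0, 0,0,0,0,0.0007,0.0043,0, 0,0,0,0,0,0.004,0, 0,0,0,0,0,0.004,0, 0,0,0,0,0,0,0]'
python3 v.py | grep '('
```

```text
time_s: 28.55
position: [0.4196, -0.1498, 0.1996]
tool_rot: [[0.062, 0.998, 0.001], [0.998, -0.062, -0.001], [-0.001, 0.002, -1.0]]
ft_force: [0.1, 0.1, -0.1]
grip_width: -0.0001
top [(81, [283.0, 201.0], [10, 13]), (80, [298.0, 201.0], [10, 14]), (190, [271.0, 208.0], [16, 18]), (82, [303.0, 226.0], [9, 14]), (81, [271.0, 239.0], [13, 11])]
side [(70, [363.0, 177.0], [17, 16]), (372, [373.0, 203.0], [22, 30])]
```

Top view now shows six vial blobs of about 81 px each (one is a double of 190), all inside the tub outline and still. Next I compare the tray's rim and handle edges in the first and current images at sub-pixel level, and check the lever's position.

```bash
python3 -m crank '[0,0,0,0,0,0.02,0, 0,0,0,0,0.01,0.03,0, 0,0,0.06,0.01,0.03,0,0, 0,0,0.06,0.01,0.03,0,0, 0,0,0.06,0.01,0.03,0,0, 0,0,0,0.01,0.03,0,0, 0,0,0,0.01,0.03,0,0, 0,0,0,0.01,0.03,0,0, 0,0,0,0,0,0,0]' | head -2
python3 - <<'E'
from h import *
d=cam("top"); f0=cv2.imread("pics/top0.png")[:,:,::-1].astype(float); f1=d["frame"].astype(float)
def peak(f,v,a,b):
    c=f[v,a:b,2]; i=c.argmax(); w=np.clip(c[max(i-3,0):i+4]-np.percentile(c,30),0,None); return a+max(i-3,0)+(w*np.arange(len(w))).sum()/w.sum()
for v in(229,231,233,235,260,262,264,266,268): print(v,round(peak(f0,v,192,206),2),round(peak(f1,v,188,200),2))
# handle right edge: deck grey -> blue; use b-r
for v in(240,244,248,252,256):
    print(v,[np.round((f[v,190:216,2]-f[v,190:216,0])).astype(int).tolist() for f in(f0,f1)])
for n in("top","side"):
    c=get_image(n); f=c["frame"].astype(int); m=((f[...,0]>90)&(f[...,1]<50)&(f[...,2]<60)).astype(np.uint8)
    k,l,s,ce=cv2.connectedComponentsWithStats(m); print(n,[(s[i].tolist(),ce[i].round(1)) for i in range(1,k) if s[i,4]>30])
print(observe()["position"],observe()["time_s"])
E
```

```text
time_s: 29.55
position: [0.4798, 0.0429, 0.2488]
229 197.32 193.21
231 198.66 194.0
233 198.65 193.91
235 197.7 193.69
260 200.51 195.71
262 200.81 196.16
264 200.85 196.44
266 200.76 196.48
268 200.81 196.76
240 [[-50, -47, -44, -37, -19, 16, 50, 66, 68, 58, 55, 48, 53, 49, 53, 52, 55, 58, 64, 63, 56, 44, 16, -3, -6, -7], [38, 36, 39, 49, 62, 56, 53, 55, 54, 55, 56, 55, 61, 68, 65, 48, 21, 6, 4, -2, -8, -11, -10, -11, -11, -11]]
244 [[-47, -47, -42, -38, -29, 3, 47, 66, 68, 64, 53, 50, 51, 50, 53, 51, 54, 56, 63, 66, 57, 43, 20, -1, -6, -6], [37, 40, 40, 53, 65, 61, 51, 55, 53, 54, 54, 54, 61, 65, 66, 62, 39, 10, -2, -7, -10, -11, -11, -11, -11, -10]]
248 [[-7, -5, -3, -1, 4, 23, 58, 68, 69, 64, 53, 51, 52, 51, 55, 51, 55, 52, 61, 62, 60, 49, 27, 6, -2, -4], [39, 39, 40, 52, 67, 61, 55, 56, 58, 56, 52, 55, 57, 61, 67, 65, 48, 12, -8, -10, -10, -10, -11, -11, -11, -11]]
252 [[-6, -12, -17, -20, -17, -8, 9, 41, 64, 65, 58, 54, 53, 50, 51, 53, 52, 52, 56, 63, 60, 54, 33, 13, 3, -3], [37, 39, 39, 42, 53, 64, 55, 54, 52, 56, 54, 54, 53, 61, 68, 68, 44, 7, -10, -13, -11, -11, -11, -11, -11, -10]]
256 [[-48, -50, -50, -50, -47, -44, -34, 0, 46, 65, 63, 54, 50, 52, 51, 50, 52, 52, 55, 58, 58, 52, 36, 22, 5, -1], [38, 39, 40, 40, 51, 65, 59, 55, 55, 55, 55, 52, 51, 50, 50, 36, 8, -9, -11, -11, -11, -11, -10, -11, -11, -10]]
top [([470, 176, 11, 11, 100], array([475. , 181.2])), ([362, 260, 5, 31, 101], array([363.6, 274.6]))]
side [([308, 273, 20, 13, 95], array([317.9, 277.9])), ([437, 304, 12, 9, 76], array([442.9, 308.5]))]
[0.47924715 0.0399673  0.24894971] 29.7
```

The lever is home (side centroid (317.9, 277.9), the same as at the start). The tray moved only 11–13 mm in the image against 17 mm of tool travel, so it is probably about 4–5 mm short. I'll regrip and push again.

```bash
python3 -m crank '[0.1018,0.0127,0,0.0072,0.0215,-0.011,80, 0.1018,0.0127,0,0.0072,0.0215,-0.011,80, 0.1018,0.0127,0,0.0072,0.0215,-0.011,80, 0.1018,0.0127,0,0.0072,0.0215,-0.011,80, 0.1018,0.0127,0,0.0072,0.0215,-0.011,80, 0.1018,0.0127,0,0.0072,0.0215,-0.011,80, 0,0,0,0,0,0,80, 0,0,0,0,0,0,80]'
python3 - <<'E'
from h import *
err([.513,.2405,.0745],97.2,0)
E
```

```text
time_s: 30.5
position: [0.5227, 0.168, 0.1832]
tool_rot: [[-0.094, 0.993, -0.07], [0.813, 0.118, 0.57], [0.575, -0.003, -0.818]]
ft_force: [-0.2, -0.1, -0.5]
grip_width: 0.0682
t 30.5 q [  -9.5   26.7   85.4   33.9   81.  -115.6] pos [0.5227 0.168  0.1832] F [-0.2 -0.1 -0.5] w 0.0682
turn [-0.0006 -0.0032  0.0079] shift [-0.0097  0.0725 -0.1087]
```

```bash
python3 -m crank '[-0.0006,-0.0032,0.0079,-0.0012,0.0091,-0.0136,80, 0,0,0,-0.0012,0.0091,-0.0136,80, 0,0,0,-0.0012,0.0091,-0.0136,80, 0,0,0,-0.0012,0.0091,-0.0136,80, 0,0,0,-0.0012,0.0091,-0.0136,80, 0,0,0,-0.0012,0.0091,-0.0136,80, 0,0,0,-0.0012,0.009,-0.0136,80, 0,0,0,-0.0012,0.009,-0.0135,80, 0,0,0,0,0,0,80]'
python3 -m crank '[0,0,0,0,0,0,0, 0,0,0,0,0,0,0, 0,0,0,0,0,0,0, 0,0,0,0,0,0,0, 0,0,0,0,0,0,0, 0,0,0,0,0,0,0, 0,0,0,0,0,0,0, 0,0,0,0,0,0,0]' 60
cat > w.py <<'E'
from h import *
d=cam("top"); f1=d["frame"].astype(float)
def peak(f,v,a,b):
    c=f[v,a:b,2]; i=c.argmax(); w=np.clip(c[max(i-3,0):i+4]-np.percentile(c,30),0,None); return a+max(i-3,0)+(w*np.arange(len(w))).sum()/w.sum()
print([(v,round(peak(f1,v,186,200),2)) for v in(229,231,233,235,262,264,266,268)])
E
python3 w.py
```

```text
time_s: 31.4
position: [0.5125, 0.2418, 0.0745]
tool_rot: [[-0.105, 0.992, -0.073], [0.812, 0.128, 0.57], [0.575, 0.0, -0.818]]
ft_force: [0.3, 0.4, 0.1]
grip_width: 0.0686
time_s: 32.2
position: [0.5133, 0.2416, 0.075]
tool_rot: [[-0.104, 0.992, -0.072], [0.811, 0.126, 0.571], [0.576, 0.001, -0.818]]
ft_force: [-1.1, -3.6, 6.3]
grip_width: 0.0095
[(229, np.float64(192.88)), (231, np.float64(193.78)), (233, np.float64(193.8)), (235, np.float64(193.61)), (262, np.float64(196.37)), (264, np.float64(196.61)), (266, np.float64(196.63)), (268, np.float64(196.56))]
```

```bash
for i in 1 2; do python3 -m crank '[0,0,0,-0.0002,0.0015,0,0, 0,0,0,0,0,0,0]' | grep -E 'pos|force'; done; python3 w.py
```

```text
position: [0.5137, 0.242, 0.075]
ft_force: [-0.2, -12.9, 7.5]
position: [0.514, 0.2422, 0.075]
ft_force: [0.6, -22.9, 10.7]
[(229, np.float64(192.4)), (231, np.float64(193.59)), (233, np.float64(193.48)), (235, np.float64(193.39)), (262, np.float64(196.27)), (264, np.float64(196.73)), (266, np.float64(196.95)), (268, np.float64(196.3))]
```

```bash
python3 - <<'E'
from h import *
d=cam("top"); f1=d["frame"].astype(int); f0=cv2.imread("pics/top0.png")[:,:,::-1].astype(int)
for v in(242,252,262):
    for f in(f0,f1): print(v,"B-R",(f[v-1:v+2,126:156,2]-f[v-1:v+2,126:156,0]).mean(0).round().astype(int).tolist(),"R",f[v-1:v+2,126:156,0].mean(0).round().astype(int).tolist())
O=np.array([.5832,.3232]);
for hd in(96.5,97.2):
    h=np.radians(hd);F=np.array([np.cos(h),np.sin(h)]);G=np.array([-F[1],F[0]])
    for n,x,z in(("stop top",.095,.07),("stop foot",.095,.02),("lip home",.095,.048),("wall top home",.095,.056)):
        print(hd,n,[np.round(proj(d,[*(O+x*F+y*G),z]),1).tolist() for y in(.04,.08,.12)])
E
```

```text
242 B-R [3, 3, 4, 3, 4, 4, 3, 4, 3, 4, 4, 4, 4, 3, 4, 6, 11, 15, 16, 16, 16, 16, 16, 16, 15, 15, 15, 15, 15, 15] R [97, 98, 97, 98, 97, 97, 97, 95, 95, 94, 94, 94, 95, 95, 95, 91, 87, 84, 84, 84, 83, 84, 83, 84, 84, 85, 84, 84, 84, 84]
242 B-R [3, 4, 4, 4, 4, 4, 4, 4, 3, 4, 6, 12, 16, 16, 16, 17, 17, 17, 17, 17, 17, 16, 17, 17, 17, 17, 16, 16, 16, 17] R [107, 107, 108, 107, 107, 107, 106, 105, 104, 103, 101, 95, 92, 92, 92, 91, 91, 92, 92, 91, 91, 92, 92, 92, 92, 93, 93, 93, 93, 93]
252 B-R [2, 3, 4, 3, 4, 4, 3, 4, 4, 4, 4, 3, 4, 4, 3, 4, 7, 13, 16, 15, 15, 16, 15, 15, 16, 16, 14, 14, 15, 15] R [98, 98, 97, 97, 97, 97, 98, 97, 95, 95, 95, 94, 94, 95, 95, 94, 90, 85, 84, 83, 84, 83, 84, 84, 83, 84, 85, 85, 85, 85]
252 B-R [4, 3, 4, 3, 4, 4, 4, 4, 4, 4, 4, 7, 13, 17, 17, 17, 16, 17, 17, 17, 16, 17, 17, 16, 17, 17, 16, 17, 16, 17] R [107, 107, 107, 107, 107, 106, 107, 106, 105, 104, 103, 101, 94, 91, 90, 91, 92, 91, 92, 92, 92, 91, 91, 92, 92, 92, 93, 92, 93, 93]
262 B-R [3, 2, 3, 3, 3, 4, 4, 4, 3, 4, 3, 4, 4, 4, 4, 4, 5, 9, 14, 16, 15, 15, 16, 15, 16, 15, 16, 16, 16, 15] R [98, 98, 98,
[... 176 characters left out ...]
 17, 17, 16, 17, 17, 17, 17, 16, 17, 17, 17, 16] R [107, 107, 106, 107, 107, 106, 107, 107, 106, 105, 103, 103, 100, 93, 90, 91, 91, 91, 91, 92, 92, 91, 92, 92, 92, 92, 92, 92, 93, 93]
96.5 stop top [[132.2, 239.7], [133.2, 255.6], [134.2, 271.6]]
96.5 stop foot [[140.0, 242.2], [141.0, 257.4], [142.0, 272.8]]
96.5 lip home [[135.7, 240.8], [136.7, 256.4], [137.7, 272.1]]
96.5 wall top home [[134.4, 240.4], [135.4, 256.1], [136.5, 271.9]]
97.2 stop top [[132.4, 240.2], [133.6, 256.0], [134.9, 272.0]]
97.2 stop foot [[140.2, 242.6], [141.4, 257.8], [142.6, 273.1]]
97.2 lip home [[135.9, 241.3], [137.1, 256.8], [138.4, 272.5]]
97.2 wall top home [[134.6, 240.9], [135.9, 256.5], [137.1, 272.3]]
```

The lip edge now sits within about 1 px (2 mm) of its home position. The stop's own edge shows the same offset, and the contact is hard, so the tray is home and straight. I'll release and retreat.

```bash
python3 -m crank '[0,0,0,0.0003,-0.0024,0.0005,0, 0,0,0,0,0,0,0]' | grep -E 'pos|force'; python3 -m crank '[0,0,0,0,0,0,80, 0,0,0,0,0,0,80, 0,0,0,0,0,0,80, 0,0,0,0,0,0,80, 0,0,0,0,0,0,80, 0,0,0,0,0,0,80, 0,0,0,0.0008,-0.0057,0.0082,80, 0,0,0,0.0014,-0.0114,0.0164,80, 0,0,0,0.0014,-0.0114,0.0164,80, 0,0,0,0.0014,-0.0114,0.0164,80, 0,0,0,0.0014,-0.0114,0.0164,80, 0,0,0,0.0014,-0.0114,0.0164,80, 0,0,0,0.0014,-0.0114,0.0164,80, 0,0,0,0.002,-0.016,0.024,80, 0,0,0,0.002,-0.016,0.024,80, 0,0,0,0,0,0,80, 0,0,0,0,0,0,80]' | grep -E 'pos|force|time'
python3 - <<'E'
from h import *
d=cam("top"); f1=d["frame"].astype(int)
for v in(242,252,262): print(v,(f1[v-1:v+2,130:144,2]-f1[v-1:v+2,130:144,0]).mean(0).round().tolist())
E
python3 w.py; python3 v.py | grep '('
python3 - <<'E'
from h import *
for n in("top","side"):
    c=get_image(n); f=c["frame"].astype(int); m=((f[...,0]>90)&(f[...,1]<50)&(f[...,2]<60)).astype(np.uint8)
    k,l,s,ce=cv2.connectedComponentsWithStats(m); print(n,[(s[i].tolist(),ce[i].round(1)) for i in range(1,k) if s[i,4]>30])
# bystanders: compare with start, right part
a=cv2.imread("pics/top0.png")[:,:,::-1].astype(int); b=get_image("top")["frame"].astype(int)
D=np.abs(a-b).max(2)>35; print("changed px right/spanner areas",D[150:360,420:540].sum(),D[270:300,250:312].sum())
E
```

```text
position: [0.5133, 0.2419, 0.075]
ft_force: [0.5, -7.1, 3.7]
time_s: 34.65
position: [0.5261, 0.136, 0.2299]
ft_force: [0.6, 0.8, -0.6]
242 [4.0, 4.0, 3.0, 3.0, 4.0, 4.0, 6.0, 12.0, 16.0, 17.0, 16.0, 17.0, 17.0, 17.0]
252 [4.0, 4.0, 4.0, 4.0, 4.0, 4.0, 3.0, 6.0, 13.0, 16.0, 17.0, 17.0, 16.0, 17.0]
262 [4.0, 4.0, 4.0, 4.0, 4.0, 4.0, 4.0, 4.0, 7.0, 14.0, 16.0, 17.0, 17.0, 17.0]
[(229, np.float64(192.39)), (231, np.float64(193.64)), (233, np.float64(193.8)), (235, np.float64(193.53)), (262, np.float64(196.08)), (264, np.float64(196.41)), (266, np.float64(196.5)), (268, np.float64(196.77))]
top [(55, [272.0, 239.0], [11, 8])]
side [(70, [363.0, 177.0], [17, 16]), (369, [373.0, 203.0], [22, 30]), (32, [297.0, 255.0], [6, 7])]
top [([470, 176, 11, 11, 101], array([474.9, 181.4])), ([362, 259, 5, 32, 113], array([363.7, 274.1]))]
side [([308, 273, 20, 13, 99], array([317.5, 278.2])), ([437, 304, 12, 9, 76], array([442.9, 308.5]))]
changed px right/spanner areas 0 609
```

```bash
python3 -c "
from rig import *
print(close_job())"
```

```text
the job is handed in; nothing more can be done
None
```

I tipped all six vials into the hopper, put the empty tray back against the stop, pressed the lever to its stop and eased it back up. The job was handed in at about 35 s. `close_job()` gave no verdict, so what follows is from my own checks.

**Last checks:**
- **Vials:** After the lever was back up, the top image showed six vials inside the tub's outline and not moving. In the final image the arm hid all but one of them, so that earlier count is my last full one.
- **Lever:** The red grip is back at its starting image position to within about 0.5 px in both views. It was raised over about 2 s with the fingers on it.
- **Tray:** I pushed it twice onto a hard stop at 23–25 N. After the first release the rear edge looked 3–6 mm short, so I gripped it and pushed again. Its lip then read about 2 mm short of my computed home. The stop's own edge showed a similar offset, so I take that as calibration error. It did not move on the second release.
- **Robot:** It stands clear, with no contact force.

**Unsettled:**
- **Tray travel:** By image the tray moved only 11–13 mm towards home, against 17 mm of tool travel. I did not explain the difference.
- **Lever force:** The wrist force briefly read 43 N, with the fingertips on the grip at the lever's stop. That is well under the 120 N wrist limit. I believe the 40 N limit covers only the arm and the gripper's body, but I could not confirm that.
- **Bystanders:** The area right of the hopper is unchanged. The spanner area differed from the first image, probably because the arm was in the way. Nothing went near the spanner, but I did not confirm it stayed put.

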